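# Drive the brake pad pins home with the mallet

### The arm

A 6-joint arm with a two-finger parallel gripper is mounted at the origin on the work surface. World frame = base frame: x ahead of the robot, y to its left, z up, the work surface at z = 0. Lengths are in mm, angles in rad, forces in N, time in s.
With the tool pointing down it reaches from about 425 to 925 mm from the base axis. Payload 12.5 kg.
Tool frame: the origin (TCP) lies midway between the tips of the shut fingers; the grasp point (between the pads) lies 19 mm behind it; z points along the fingers, y is the direction in which the jaws open and shut (so a half turn about z gives the same grasp; the last joint's range is limited). The gripper opens to 85 mm and grips with 20 to 120 N. Pads are 22 mm wide; open, the fingers measure 114 mm over their backs; the gripper's body (76 mm by 85 mm) begins 54 mm behind the grasp point. The pads swing forward as they close: fully open they stand 13 mm farther back than shut.
Start: joints at [-1.406, 0.491, 1.559, -0, 1.092, -0.106], TCP at [167.211, -602.234, 231.327] pointing down, gripper open.
Joint ranges: [-3.1, 3.1], [-0.84, 2.19], [0.05, 2.79], [-1.13, 4.28], [0.06, 2.93], [-2.69, 2.69]. Speed limits (rad/s): [2.22, 2.22, 2.79, 3.14, 3.14, 3.14].

### API

Orientations are given as a 3x3 rotation matrix whose columns are the frame's x, y, z axes.
In Python, from workcell import env gives the robot as it stands.
- The arm moves only by the tool apply_moves, never from a script. Its argument "increments" is a list of rows, each an object with "hand": the finger opening in mm, from 0 to 85.4; "xyz": the shift along the world's x, y, z in mm, a list of three; "spin": the turn about the world's z in rad. A call has 1 to 5 rows; each row shifts and turns the pose as measured when the row begins; what a row does not reach is not made up. A row lasts 1/12 s, in which the tool goes at most 41.7 mm and 7.16 degrees, less where a joint would pass 70% of its speed; a pose out of reach is approached as far as the arm can. A call with a gripper value outside its range is refused whole. The fingers move at their own pace and stop on an object; "squeeze" is the grip in N (left out, the last holds). Time passes only in rows, so rows that do not move let the fingers close. It gives the time, the measured TCP pose, the force and the opening at its end, in the units of the state.
- env.state(): the state, without advancing time (a new reading comes with each control period).
- env.snapshot(name): name is "scene" or "top" or "wrist"; returns (picture, depth): 420x560x3 uint8, blue, green, red; 420x560 float32, mm along the optical axis (not along the pixel's ray), 0 where there is no reading.
- env.camera_model(name): a dict with "camera_matrix" (3x3 intrinsics, pixels), "k1" (the pictures are not rectified: a ray, as slopes to the right and down, at radius r is drawn at 1 + k1 r^2 times it, then the intrinsics apply), "rvec" (rotation vector, rad) and "tvec" (3), from world to camera coordinates, as OpenCV has them; the wrist camera has in their place "tool_from_camera" (4x4, takes a point from camera to tool coordinates, whose origin is the TCP and whose axes are the flange's). Camera axes: x right, y down, z forward; pixel columns grow to the right and rows downward; lengths in mm; the calibration is good to about 2 mm. A picture is of the moment at which its call begins: read the wrist's pose just before it. camera_model takes no time and is no camera call.
- env.hand_in(): hands the job in, once; it reports no verdict.
Trained networks look in the newest picture that a camera, given by its name, has taken for a name from the list of things; names that differ only in an ending like _2 or _b are one class to them, and where a whole thing is asked for, a point or a joint stands for the part that bears it (a point fixed in the world has none). Each returns a list of dicts, best first, with "p" (0 to 1); they miss things now and then, are a little off and sometimes report something else, mostly with a low value. They report only what shows in the picture. A call takes as long as a camera call. They do not tell look-alikes from the thing itself.
- env.find_in(camera, label): "rect" ([left, top, right, bottom] in pixels, round what is visible of it).
The state is a dict: "time": time; "joint_positions": joint angles; "joint_vel": joint speeds; "joint_efforts": joint torques, N m; "position": TCP position; "orientation": TCP orientation; "force": force on the tool from outside, world axes, zero at the start; "torque": the same for the moment, N m; "opening": finger opening in mm.
Only numpy, scipy, OpenCV 4.12 (cv2) and the standard library are available. Lean on these libraries where they do the work, as an engineer would, in place of code of your own. Each camera call takes 0.05 s, during which the arm holds its last target. There are 200 camera calls.

### The job

Finish assembling the brake caliper: with brisk taps of the mallet's round face, not by pressing, drive both pad retaining pins straight down until their heads sit fully home on the caliper; the mallet must not hit the caliper itself and the gripper must not touch the pins. The mallet stands on its head with its handle up, so first lay it over gently (do not let it topple) onto one of its round faces on the bench and let go of it, then take it again by the handle, not by the head, and strike with the handle level. When both pins are home, set the mallet gently down on the bench, clear of the caliper and its plate, and leave all the other things where they are.

Things in the scene. Friction and masses are not known exactly. Their poses are not given: they have to be found in the camera images.
- mallet_head (a point): Centre of the soft-faced mallet's head: dark steel block 56 x 60 x 56 mm with a round white nylon face, 52 mm across, on each end; 100 mm along y over both faces. z points along the handle, away from the head. Starts standing on the block's flat cheek, this point 28 mm up, z up, y within 0.6 rad of world y. Laid on a face it stands by itself: y vertical, handle level, this point 50 mm up
- mallet_grip (a point): Point on the axis of the mallet's wooden handle, 75 mm from mallet_head, same axes: the place to hold it for striking. The handle is straight with flat sides, 24 mm wide along x (grip across this) and 32 mm along y, from 28 to 193 mm from mallet_head. The mallet weighs about 0.6 kg; its centre of mass is about 11 mm from mallet_head towards the handle
- plate: Dark steel service plate, 150 mm (x) by 270 mm (y), 12 mm thick, fixed to the bench; the caliper is bolted on it. Origin: centre of the plate's underside. z up; x points away from the robot, within 0.3 rad of world x. The mallet and the plate stand one on the left and one on the right of the bench, either way round
- caliper: Grey cast aluminium brake caliper bolted on the plate, outer half up (same origin and axes as plate): arched, about 90 x 240 mm from above, two halves with pads between. Its top is 118 to 126 mm above the bench; each pin enters a round boss 24 mm across, top at 126 mm. A bleed nipple near its left end, over 50 mm from the pins, reaches 134 mm
- pin_l_top (a point): Centre of the top of the left pad pin's head (plate x = 23 mm, y = 41 mm). Steel pin 8 mm thick, upright in the caliper; head 13 mm across and 7 mm high on a flange 17 mm across and 3 mm thick. This top is 160 mm above the bench with the joint at 0 and 136 mm when the pin is home, its flange on the boss
- pin_r_top (a point): The same for the right pad pin, at plate x = +23 mm, y = -41 mm
- pin_l (a joint): How far the left pin has been driven down, in m: 0.024 is fully home, a hard stop. Starts between 0 and 0.010. The split spring collar under its head holds it by friction (about 20 N): it moves only while a greater force acts and stays where it is left
- pin_r (a joint): The same for the right pin
- brake_pad: Bystander: spare brake pad lying flat, about 60 x 130 x 16 mm; leave alone
- wrench: Bystander: steel wrench, 190 mm long, lying flat; leave alone
- screwdriver: Bystander: screwdriver, 200 mm long, lying along its x axis, origin at its middle; leave alone
- spray_can: Bystander: upright can, 64 mm across, 190 mm tall; leave alone
- socket: Bystander: upright deep socket, 34 mm across, 64 mm tall; leave alone
- grease_jar: Bystander: closed jar, 72 mm across, 70 mm tall; leave alone
- piston: Bystander: caliper piston, a steel cup 41 mm across, 36 mm tall, upright; leave alone
There are look-alikes about, which are no part of the job. Leave any green look-alike of the part that bears mallet_head alone.

How it is judged:
By the outcome, as a careful person would: the job done as asked, in the order asked, and still so for the second after the job is handed in, with the robot touching nothing.
It also fails if it takes over 72 s, if anything falls off the work surface, if the arm or the gripper's body presses on something with over 40 N, if the wrist force passes 120 N, or if a joint passes its speed limit or range.

## Working session

There is one attempt and no reset: what is moved stays moved. The work goes in short steps, Python scripts to look and compute and a tool call to move; the robot and the scene stay as the last step left them, time stands still between calls to the robot, and variables do not carry over. Pictures are saved under pics/ and viewed, about 8 in all and at most 12, crops included, and the job is handed in when it is done.

Besides the shell and the picture viewer there is one more tool, called after "Request:" in YAML: its name, and indented under it one key for each argument. apply_moves: Moves the arm, as the interface text tells. Its arguments: {"type":"object","properties":{"increments":{"type":"array","items":{"type":"object","properties":{"hand":{"type":"number"},"xyz":{"type":"array","items":{"type":"number"}},"spin":{"type":"number"}}}},"squeeze":{"type":"number"}},"required":["increments"]}

```bash
mkdir -p pics; cat > h.py <<'E'
import numpy as np, cv2
from workcell import env
def cam(n,st=None):
    c=env.camera_model(n); K=np.array(c["camera_matrix"]); k1=c["k1"]
    if n=="wrist":
        st=st or env.state(); T=np.array(c["tool_from_camera"]); R0=np.array(st["orientation"])
        R=R0@T[:3,:3]; t=R0@T[:3,3]+np.array(st["position"])   # world_from_cam
    else:
        Rc=cv2.Rodrigues(np.array(c["rvec"],float))[0]; R=Rc.T; t=-R@np.array(c["tvec"],float).ravel()
    return K,k1,R,t
def rays(uv,C):
    K,k1,R,t=C; uv=np.array(uv,float).reshape(-1,1,2)
    return cv2.undistortPoints(uv,K,np.array([k1,0,0,0.])).reshape(-1,2)
def on_z(uv,z,C):
    d=np.c_[rays(uv,C),np.ones(len(rays(uv,C)))]@C[2].T
    return C[3]+d*((z-C[3][2])/d[:,2])[:,None]
def cloud(D,C):
    h,w=D.shape; uv=np.stack(np.meshgrid(np.arange(w),np.arange(h)),-1).reshape(-1,2)
    n=rays(uv,C); P=np.c_[n,np.ones(len(n))]*D.reshape(-1,1)
    P=P@C[2].T+C[3]; P[D.ravel()==0]=np.nan
    return P.reshape(h,w,3)
def proj(P,C):
    K,k1,R,t=C; p=(np.atleast_2d(P)-t)@R
    return cv2.projectPoints(p,np.zeros(3),np.zeros(3),K,np.array([k1,0,0,0.]))[0].reshape(-1,2)
E
python3 - <<'E'
from h import *
for n in("scene","top"):
    im,D=env.snapshot(n); cv2.imwrite(f"pics/{n}0.png",im); np.save(f"{n}0.npy",D)
    C=cam(n); print(n,C[3].round(),C[2][:,2].round(2),C[0][0,0])
    for l in("mallet_head","mallet_grip","plate","caliper","pin_l_top","pin_r_top"):
        print(l,[(np.round(r["rect"]).tolist(),round(r["p"],2)) for r in env.find_in(n,l)[:4]])
print(env.state())
E
```

```text
scene [1268. -563.  695.] [-0.65  0.56 -0.51] 454.85221892142926
mallet_head [([293.0, 132.0, 320.0, 209.0], 0.8), ([327.0, 158.0, 369.0, 238.0], 0.66), ([114.0, 230.0, 220.0, 328.0], 0.37)]
mallet_grip [([328.0, 155.0, 367.0, 236.0], 0.97), ([291.0, 127.0, 321.0, 206.0], 0.97)]
plate [([106.0, 228.0, 245.0, 356.0], 0.56), ([151.0, 225.0, 171.0, 246.0], 0.43)]
caliper [([111.0, 228.0, 223.0, 329.0], 0.73)]
pin_l_top [([191.0, 240.0, 201.0, 283.0], 0.62), ([159.0, 257.0, 168.0, 303.0], 0.18)]
pin_r_top [([155.0, 260.0, 167.0, 298.0], 0.68)]
top [ 360.   60. 1390.] [ 0.16  0.02 -0.99] 444.308940794553
mallet_head [([218.0, 193.0, 250.0, 221.0], 0.9)]
mallet_grip [([217.0, 191.0, 250.0, 222.0], 0.9), ([203.0, 255.0, 233.0, 290.0], 0.8)]
plate [([348.0, 190.0, 442.0, 246.0], 0.83), ([216.0, 193.0, 247.0, 224.0], 0.34)]
caliper [([353.0, 196.0, 440.0, 245.0], 0.59), ([361.0, 285.0, 375.0, 301.0], 0.32)]
pin_l_top []
pin_r_top [([158.0, 165.0, 192.0, 196.0], 0.66)]
{'time': 0.7, 'joint_positions': array([-1.40559344e+00,  4.90851348e-01,  1.55888408e+00,  2.06205067e-05,
        1.09173238e+00, -1.05571812e-01]), 'joint_vel': array([ 3.38621154e-04,  4.81254044e-04, -1.21904709e-04, -7.68671577e-04,
        3.14802993e-04,  2.05204762e-05]), 'joint_efforts': array([-1.30483051e-03, -6.18143320e+01, -2.61819631e+01, -1.24326325e-04,
        2.93275889e-04, -1.72845887e-05]), 'position': array([ 167.21947659, -602.22945473,  231.3626709 ]), 'orientation': array([[ 9.63566512e-01,  2.67468830e-01,  3.85804210e-05],
       [ 2.67468832e-01, -9.63566505e-01, -1.20131733e-04],
       [ 5.04330740e-06,  1.26073975e-04, -9.99999992e-01]]), 'force': array([-1.23552248,  0.96061784,  0.06084933]), 'torque': array([0.03311039, 0.03993514, 0.01345246]), 'opening': 85.1668837752985}
```

View pics/top0.png

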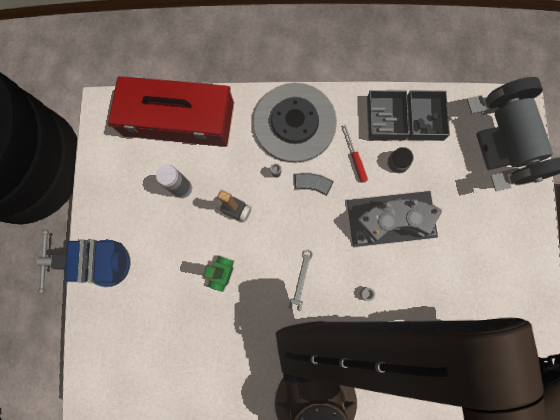

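View pics/scene0.png

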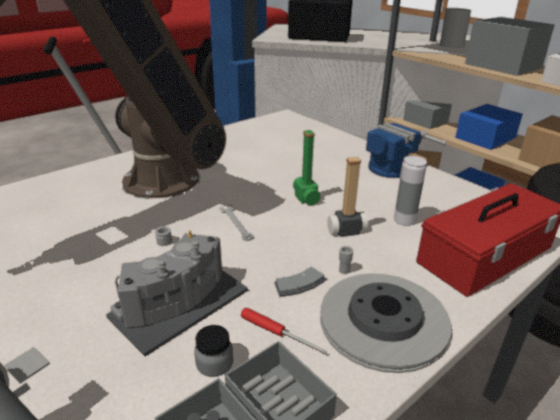

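```bash
python3 - <<'E'
from h import *
Ps=[]
for n in("scene","top"):
    D=np.load(f"{n}0.npy"); C=cam(n); P=cloud(D,C); im=cv2.imread(f"pics/{n}0.png"); Ps.append((P,im))
P,im=Ps[1]
def box(P,u0,v0,u1,v1,zl,zh):
    q=P[v0:v1,u0:u1].reshape(-1,3); return q[(q[:,2]>zl)&(q[:,2]<zh)]
q=box(P,205,180,260,230,200,240); print("handle top",np.nanmedian(q,0).round(1),len(q))
q=box(P,205,180,260,230,20,75); c,_,a=cv2.minAreaRect(q[:,:2].astype(np.float32)); print("head",c,_,a,np.median(q[:,2]))
q=box(P,340,185,450,250,5,25); print("plate",cv2.minAreaRect(q[:,:2].astype(np.float32)),np.median(q[:,2]))
q=box(P,340,185,450,250,128,170); print("pins",len(q)); print(q.round()[:40])
P,im=Ps[0]
q=box(P,320,150,375,190,100,240); print("scene handle",np.median(q,0).round(1),len(q),q[:,2].max())
q=box(P,320,190,375,245,8,60); print("scene head",cv2.minAreaRect(q[:,:2].astype(np.float32)))
q=box(P,100,220,250,345,128,175); print("pins",len(q)); print(q.round()[:60])
q=box(P,100,220,250,345,5,16); print("plate",cv2.minAreaRect(q[:,:2].astype(np.float32)))
for nm,b in dict(can=(158,165,192,200),brake=(290,170,335,196),sock=(268,162,284,178),wr=(290,245,315,312),green=(203,250,240,292),screw=(340,120,370,185),jar=(385,145,415,173),piston=(358,284,377,302)).items():
    q=box(Ps[1][0],*b,8,260); print(nm,np.nanpercentile(q,[5,95],axis=0).round().tolist())
E
```

```text
handle top [588.9 251.4 218.9] 121
head (590.7150268554688, 252.46780395507812) (100.2795181274414, 56.234039306640625) 64.19476318359375 51.88510326273604
plate ((564.845947265625, -256.73358154296875), (349.99822998046875, 204.8761749267578), 89.61485290527344) 11.028819105877233
pins 71
[[ 592. -278.  144.]
 [ 592. -281.  143.]
 [ 590. -281.  153.]
 [ 592. -286.  147.]
 [ 589. -278.  145.]
 [ 588. -279.  150.]
 [ 589. -283.  147.]
 [ 588. -285.  152.]
 [ 588. -288.  150.]
 [ 587. -275.  143.]
 [ 586. -277.  148.]
 [ 585. -279.  149.]
 [ 586. -282.  148.]
 [ 585. -285.  151.]
 [ 585. -287.  151.]
 [ 581. -197.  158.]
 [ 581. -200.  158.]
 [ 582. -203.  156.]
 [ 584. -275.  142.]
 [ 584. -279.  140.]
 [ 582. -278.  154.]
 [ 583. -283.  147.]
 [ 582. -285.  150.]
 [ 582. -288.  150.]
 [ 583. -197.  129.]
 [ 580. -196.  150.]
 [ 578. -197.  158.]
 [ 579. -200.  155.]
 [ 579. -203.  156.]
 [ 579. -206.  154.]
 [ 582. -278.  133.]
 [ 581. -278.  143.]
 [ 581. -281.  141.]
 [ 579. -282.  151.]
 [ 580. -285.  147.]
 [ 581. -290.  142.]
 [ 577. -196.  148.]
 [ 576. -197.  156.]
 [ 576. -20
[... 1281 characters left out ...]
 [ 586. -202.  153.]
 [ 585. -199.  151.]
 [ 585. -197.  150.]
 [ 578. -211.  150.]
 [ 578. -209.  149.]
 [ 582. -209.  152.]
 [ 582. -207.  151.]
 [ 583. -205.  150.]
 [ 587. -205.  152.]]
plate ((469.4241943359375, -178.029052734375), (340.6897888183594, 468.8621520996094), 60.583465576171875)
can [[629.0, 392.0, 27.0], [681.0, 441.0, 192.0]]
brake [[650.0, -44.0, 9.0], [696.0, 53.0, 19.0]]
sock [[692.0, 106.0, 16.0], [720.0, 133.0, 67.0]]
wr [[295.0, 14.0, 8.0], [458.0, 70.0, 12.0]]
green [[347.0, 258.0, 35.0], [431.0, 310.0, 220.0]]
screw [[682.0, -179.0, 11.0], [860.0, -109.0, 29.0]]
jar [[709.0, -299.0, 18.0], [767.0, -241.0, 73.0]]
piston [[309.0, -174.0, 13.0], [341.0, -141.0, 40.0]]
```

Request:
apply_moves:
  increments:
    - {"hand": 85,"xyz": [28,25,8],"spin": 0.05}
    - {"hand": 85,"xyz": [28,25,8],"spin": 0.05}
    - {"hand": 85,"xyz": [28,25,8],"spin": 0.05}
    - {"hand": 85,"xyz": [28,25,8],"spin": 0.05}
    - {"hand": 85,"xyz": [28,25,8],"spin": 0.05}

```text
time: 1.12
position: [305.9, -476.1, 269.9]
orientation: [[0.868, 0.497, -0.002], [0.497, -0.868, 0.002], [-0.001, -0.003, -1.0]]
force: [0.9, -0.2, 0.9]
opening: 85.2
```

Request:
apply_moves:
  increments:
    - {"hand": 85,"xyz": [28,25,8],"spin": 0.05}
    - {"hand": 85,"xyz": [28,25,8],"spin": 0.05}
    - {"hand": 85,"xyz": [28,25,8],"spin": 0.05}
    - {"hand": 85,"xyz": [28,25,8],"spin": 0.05}
    - {"hand": 85,"xyz": [28,25,8],"spin": 0.05}

```text
time: 1.53
position: [451.3, -343.7, 312.8]
orientation: [[0.71, 0.704, -0.001], [0.704, -0.71, 0.0], [-0.001, -0.001, -1.0]]
force: [0.4, -0.8, 0.0]
opening: 84.8
```

Request:
apply_moves:
  increments:
    - {"hand": 85,"xyz": [28,25,8],"spin": 0.05}
    - {"hand": 85,"xyz": [28,25,8],"spin": 0.05}
    - {"hand": 85,"xyz": [0,0,0]}
    - {"hand": 85,"xyz": [0,0,0]}

```text
invalid input at $.increments[2]: expected keys hand, xyz, spin
```

```bash
python3 - <<'E'
from h import *
st=env.state(); print(st["position"].round(1),st["orientation"].round(3).tolist(), st["joint_positions"].round(3))
print(np.array(env.camera_model("wrist")["tool_from_camera"]).round(3))
im,D=env.snapshot("wrist"); cv2.imwrite("pics/w1.png",im); C=cam("wrist",st); P=cloud(D,C); np.save("w1P.npy",P)
for l in("pin_l_top","pin_r_top"): print(l,[(np.round(r["rect"]).tolist(),round(r["p"],2)) for r in env.find_in("wrist",l)[:4]])
q=P.reshape(-1,3); uv=np.stack(np.meshgrid(np.arange(560),np.arange(420)),-1).reshape(-1,2)
m=(P[...,2]>139)&(P[...,2]<165)&(P[...,0]>520)
n,lab,s,c=cv2.connectedComponentsWithStats(m.astype(np.uint8))
for i in range(1,n):
    if s[i,4]>30:
        a=P[lab==i]; zt=np.percentile(a[:,2],90); t=a[a[:,2]>zt-4]; print(s[i],c[i].round(1),"ztop",zt.round(1),"ctr",t.mean(0).round(1),cv2.minEnclosingCircle(t[:,:2].astype(np.float32)))
E
```

```text
[ 451.3 -343.7  312.8] [[0.71, 0.704, -0.001], [0.704, -0.71, 0.0], [-0.001, -0.001, -1.0]] [-7.670e-01  3.350e-01  1.589e+00 -1.000e-03  1.218e+00  2.200e-02]
[[   0.      -0.945   -0.328   85.327]
 [   1.       0.      -0.      -0.645]
 [   0.      -0.328    0.945 -143.524]
 [   0.       0.       0.       1.   ]]
pin_l_top []
pin_r_top [([343.0, 0.0, 369.0, 23.0], 0.86)]
[345   0  23  24 446] [356.2  11.2] ztop 152.8 ctr [ 587.7 -282.5  151.9] ((587.8898315429688, -282.5175476074219), 6.389691352844238)
```

View pics/w1.png

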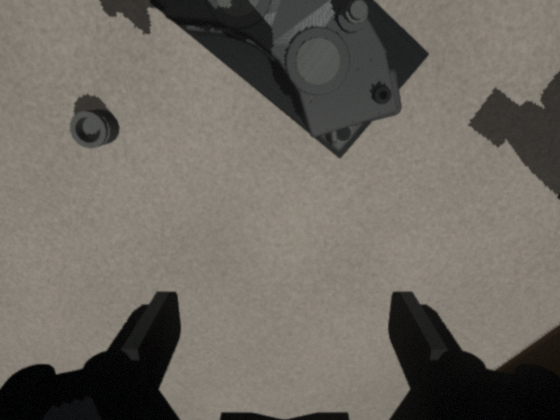

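Request:
apply_moves:
  increments:
    - {"hand": 85,"xyz": [28,28,6],"spin": 0.05}
    - {"hand": 85,"xyz": [28,28,6],"spin": 0.05}
    - {"hand": 85,"xyz": [28,28,6],"spin": 0.05}
    - {"hand": 85,"xyz": [0,0,0],"spin": 0}

```text
time: 2.02
position: [534.9, -260.9, 330.0]
orientation: [[0.597, 0.802, -0.003], [0.802, -0.597, -0.0], [-0.002, -0.002, -1.0]]
force: [0.3, 0.1, 0.1]
opening: 85.2
```

```bash
cat > pins.py <<'E'
from h import *
st=env.state(); print(st["position"].round(1),np.abs(st["joint_vel"]).max().round(3))
im,D=env.snapshot("wrist"); cv2.imwrite("pics/w2.png",im); C=cam("wrist",st); P=cloud(D,C); np.save("w2P.npy",P)
for l in("pin_l_top","pin_r_top"): print(l,[(np.round(r["rect"]).tolist(),round(r["p"],2)) for r in env.find_in("wrist",l)[:4]])
m=(P[...,2]>137)&(P[...,2]<168)&(P[...,0]>530)
n,lab,s,c=cv2.connectedComponentsWithStats(m.astype(np.uint8))
for i in range(1,n):
    if s[i,4]>30:
        a=P[lab==i]; zt=np.percentile(a[:,2],90); t=a[a[:,2]>zt-4]; print(s[i],c[i].round(1),"ztop",zt.round(1),"ctr",t.mean(0).round(1),cv2.minEnclosingCircle(t[:,:2].astype(np.float32)))
m=(P[...,2]>8)&(P[...,2]<16); print("plate",cv2.minAreaRect(P[m][:,:2].astype(np.float32)),np.median(P[m][:,2]))
E
python3 pins.py
```

```text
[ 534.9 -260.9  330. ] 0.082
pin_l_top [([279.0, 91.0, 301.0, 113.0], 0.63)]
pin_r_top [([334.0, 162.0, 358.0, 181.0], 0.85), ([281.0, 93.0, 294.0, 112.0], 0.21)]
[277  91  20  22 334] [286.3 101.6] ztop 158.3 ctr [ 579.9 -201.7  157.5] ((579.7662353515625, -201.8448944091797), 6.454532146453857)
[339 162  18  19 265] [347.4 171. ] ztop 152.8 ctr [ 588.  -281.9  151.9] ((588.10205078125, -282.2629089355469), 6.152467250823975)
[543 341  17  36 384] [553.  358.3] ztop 156.9 ctr [ 651.5 -590.4  156.6] ((652.6859130859375, -589.9702758789062), 8.296316146850586)
plate ((610.2655029296875, -243.24969482421875), (342.4028015136719, 778.8717651367188), 41.18617248535156) 12.78154696810168
```

Request:
apply_moves:
  increments:
    - {"hand": 85,"xyz": [4,39,-2],"spin": 0.015}
    - {"hand": 85,"xyz": [4,39,-2],"spin": 0.015}
    - {"hand": 85,"xyz": [4,39,-2],"spin": 0.015}
    - {"hand": 85,"xyz": [4,39,-2],"spin": 0.015}
    - {"hand": 85,"xyz": [4,39,-2],"spin": 0.015}

```text
time: 2.58
position: [546.1, -77.9, 316.1]
orientation: [[0.559, 0.829, -0.009], [0.829, -0.559, -0.002], [-0.007, -0.006, -1.0]]
force: [1.7, -0.6, 0.1]
opening: 84.7
```

Request:
apply_moves:
  increments:
    - {"hand": 85,"xyz": [4,39,-2],"spin": 0.015}
    - {"hand": 85,"xyz": [4,39,-2],"spin": 0.015}
    - {"hand": 85,"xyz": [4,39,-2],"spin": 0.015}
    - {"hand": 85,"xyz": [4,39,-2],"spin": 0.015}
    - {"hand": 85,"xyz": [4,39,-2],"spin": 0.015}

```text
time: 3.0
position: [563.4, 116.1, 304.8]
orientation: [[0.507, 0.862, -0.01], [0.862, -0.507, -0.004], [-0.009, -0.007, -1.0]]
force: [0.9, -0.5, 0.2]
opening: 85.0
```

Request:
apply_moves:
  increments:
    - {"hand": 85,"xyz": [4,30,0],"spin": 0.015}
    - {"hand": 85,"xyz": [0,0,0],"spin": 0}
    - {"hand": 85,"xyz": [0,0,0],"spin": 0}

```text
time: 3.25
position: [567.1, 148.5, 303.1]
orientation: [[0.495, 0.869, -0.013], [0.869, -0.495, -0.004], [-0.01, -0.009, -1.0]]
force: [0.7, -0.9, -0.8]
opening: 85.2
```

```bash
cat > mal.py <<'E'
from h import *
st=env.state(); print(st["position"].round(1),"yaw",np.arctan2(*st["orientation"][[1,0],0]).round(3),np.abs(st["joint_vel"]).max().round(3))
im,D=env.snapshot("wrist"); cv2.imwrite("pics/w3.png",im); C=cam("wrist",st); P=cloud(D,C); np.save("w3P.npy",P)
r=P[(np.abs(P[...,0]-590)<90)&(np.abs(P[...,1]-252)<90)]
for lo,hi in((214,226),(40,62)):
    q=r[(r[:,2]>lo)&(r[:,2]<hi)]; print(lo,len(q),np.median(q,0).round(1) if len(q) else "",cv2.minAreaRect(q[:,:2].astype(np.float32)) if len(q)>3 else "")
E
python3 mal.py
```

```text
[567.1 148.5 303.1] yaw 1.053 0.015
214 2890 [594.6 253.1 221.2] ((593.9688110351562, 253.3802490234375), (33.84736251831055, 26.312177658081055), 63.93272399902344)
40 3245 [600.6 237.7  55. ] ((594.4717407226562, 252.87936401367188), (99.7974624633789, 56.0427360534668), 62.76957702636719)
```

View pics/w3.png

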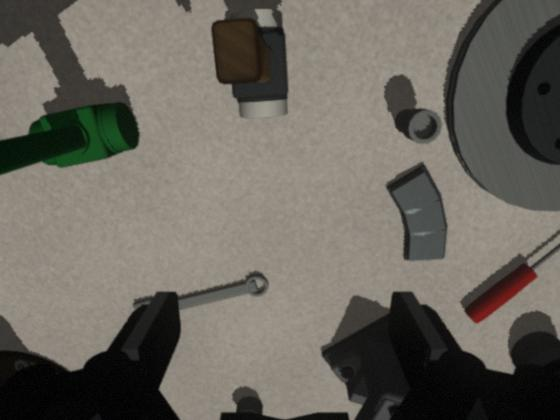

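Request:
apply_moves:
  increments:
    - {"hand": 85,"xyz": [9,35,0],"spin": 0.02}
    - {"hand": 85,"xyz": [9,35,0],"spin": 0.02}
    - {"hand": 85,"xyz": [9,35,0],"spin": 0.02}
    - {"hand": 85,"xyz": [0,0,0],"spin": 0}

```text
time: 3.63
position: [596.5, 246.3, 303.5]
orientation: [[0.454, 0.891, -0.013], [0.891, -0.454, -0.006], [-0.011, -0.008, -1.0]]
force: [0.6, -0.8, -0.0]
opening: 85.2
```

```bash
python3 mal.py
```

```text
[596.5 246.3 303.5] yaw 1.1 0.092
214 1927 [595.2 255.4 221.2] ((594.0664672851562, 253.8255157470703), (33.528846740722656, 25.551742553710938), 63.600284576416016)
40 2624 [606.3 273.8  55.8] ((594.312255859375, 253.46417236328125), (99.69694519042969, 56.07258605957031), 64.04512786865234)
```

Request:
apply_moves:
  increments:
    - {"hand": 70,"xyz": [-2,8,-15],"spin": 0.015}
    - {"hand": 70,"xyz": [0,0,-35],"spin": 0}
    - {"hand": 70,"xyz": [0,0,-35],"spin": 0}
    - {"hand": 70,"xyz": [0,0,-35],"spin": 0}
    - {"hand": 70,"xyz": [0,0,-14],"spin": 0}

```text
time: 4.1
position: [596.6, 240.5, 170.2]
orientation: [[0.453, 0.892, -0.003], [0.892, -0.453, -0.006], [-0.007, -0.0, -1.0]]
force: [0.4, -0.1, -0.5]
opening: 69.8
```

```bash
python3 -c "
from h import *
s=env.state();print(s['position'].round(1),s['orientation'].round(3).tolist(),s['opening'],s['force'].round(1))"
```

```text
[596.6 240.5 170.2] [[0.453, 0.892, -0.003], [0.892, -0.453, -0.006], [-0.007, -0.0, -1.0]] 69.79338325290708 [ 0.4 -0.1 -0.5]
```

Request:
apply_moves:
  increments:
    - {"hand": 70,"xyz": [-2.5,13,-6],"spin": 0.012}
    - {"hand": 70,"xyz": [0,0,0],"spin": 0}

```text
time: 4.27
position: [593.3, 248.7, 160.7]
orientation: [[0.447, 0.894, -0.009], [0.894, -0.447, -0.008], [-0.012, -0.004, -1.0]]
force: [-0.6, -0.2, 0.1]
opening: 69.8
```

Request:
apply_moves:
  increments:
    - {"hand": 70,"xyz": [1,6,3],"spin": 0.0}
    - {"hand": 70,"xyz": [0,2,0],"spin": 0}

```text
time: 4.43
position: [595.3, 255.2, 165.4]
orientation: [[0.449, 0.893, -0.008], [0.893, -0.449, -0.008], [-0.011, -0.003, -1.0]]
force: [0.5, -0.1, 0.3]
opening: 69.7
```

Request:
apply_moves:
  increments:
    - {"hand": 40,"xyz": [-1,-1,0],"spin": 0.0}
    - {"hand": 27,"xyz": [0,0,0],"spin": 0}
    - {"hand": 20,"xyz": [0,0,0],"spin": 0}
    - {"hand": 20,"xyz": [0,0,0],"spin": 0}
    - {"hand": 20,"xyz": [0,0,0],"spin": 0}
  squeeze: 20

```text
time: 4.85
position: [595.4, 254.4, 169.9]
orientation: [[0.449, 0.893, -0.002], [0.893, -0.449, -0.006], [-0.007, 0.001, -1.0]]
force: [-0.6, -0.4, -5.3]
opening: 23.4
```

Request:
apply_moves:
  increments:
    - {"hand": 20,"xyz": [0,0,0],"spin": 0}
    - {"hand": 20,"xyz": [0,0,0],"spin": 0}

```text
time: 5.02
position: [595.2, 254.5, 169.8]
orientation: [[0.449, 0.893, -0.002], [0.893, -0.449, -0.006], [-0.007, 0.001, -1.0]]
force: [0.1, 0.1, -1.6]
opening: 23.8
```

```bash
python3 - <<'E'
from h import *
im,D=env.snapshot("scene"); C=cam("scene"); P=cloud(D,C)
q=P[200:245,320:375].reshape(-1,3); q=q[(np.hypot(q[:,0]-594,q[:,1]-253)<75)&(q[:,2]>10)&(q[:,2]<75)]; print(len(q),np.percentile(q[:,2],[90,95,99]).round(1))
P0=cloud(np.load("scene0.npy"),C);q=P0[200:245,320:375].reshape(-1,3); q=q[(np.hypot(q[:,0]-594,q[:,1]-253)<75)&(q[:,2]>10)&(q[:,2]<75)]; print(len(q),np.percentile(q[:,2],[90,95,99]).round(1))
im0=cv2.imread("pics/scene0.png"); cv2.imwrite("pics/s1.png",cv2.resize(np.hstack([im0[120:260,290:400],im[120:260,290:400]]),None,fx=3,fy=3))
s=env.state();print(s['position'].round(1),s['force'].round(1))
E
```

```text
870 [60.  65.6 73.1]
857 [59.4 65.1 72.6]
[595.3 254.5 169.8] [-0.6  0.7 -0.7]
```

View pics/s1.png

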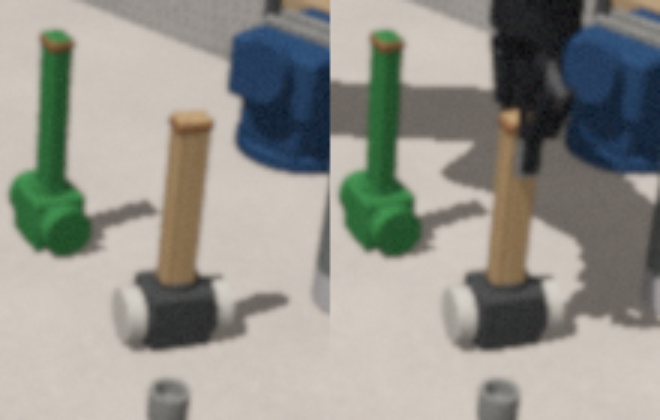

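```bash
cat > arc.py <<'E'
import numpy as np,sys
g=float(sys.argv[1]) if len(sys.argv)>1 else 189.
d=np.array([-.4415,-.897])
def G(th):
    if th<=.1: v=np.array([-30,g]);p=np.array([30,0])
    else: v=np.array([-50,g-2]);p=np.array([50.1,0])
    return p+[v[0]*np.cos(th)+v[1]*np.sin(th), -v[0]*np.sin(th)+v[1]*np.cos(th)]
ths=[0,.05,.1,.18,.26,.34,.42,.5,.58,.66,.74,.82,.9,.98,1.06,1.14,1.22,1.3,1.36,1.42,1.48,1.53,1.571]
pp=None
for t in ths:
    q=G(t); w=np.r_[q[0]*d+[595.3,254.5],q[1]-19]
    print(t,w.round(1), (w-pp).round(1) if pp is not None else ""); pp=w
E
python3 arc.py
```

```text
0 [595.3 254.5 170. ] 
0.05 [591.1 246.  171.3] [-4.2 -8.5  1.3]
0.1 [586.9 237.4 172.1] [-4.2 -8.6  0.8]
0.18 [580.1 223.7 173.9] [ -6.8 -13.8   1.9]
0.26 [573.3 209.8 174.6] [ -6.8 -13.9   0.6]
0.34 [566.5 195.9 174. ] [ -6.8 -13.9  -0.6]
0.42 [559.7 182.1 172.1] [ -6.8 -13.8  -1.8]
0.5 [553.  168.5 169.1] [ -6.7 -13.6  -3.1]
0.58 [546.4 155.2 164.8] [ -6.6 -13.4  -4.3]
0.66 [540.  142.1 159.4] [ -6.4 -13.   -5.4]
0.74 [533.8 129.6 152.8] [ -6.2 -12.6  -6.6]
0.82 [527.9 117.5 145.1] [ -5.9 -12.1  -7.7]
0.9 [522.2 106.  136.4] [ -5.6 -11.5  -8.7]
0.98 [516.9  95.2 126.7] [ -5.3 -10.8  -9.7]
1.06 [512.   85.2 116. ] [ -5.  -10.1 -10.7]
1.14 [507.4  75.9 104.5] [ -4.6  -9.3 -11.5]
1.22 [503.2  67.4  92.2] [ -4.1  -8.4 -12.3]
1.3 [499.5  59.9  79.2] [ -3.7  -7.5 -13. ]
1.36 [497.1  54.9  69. ] [ -2.5  -5.  -10.2]
1.42 [494.9  50.5  58.5] [ -2.2  -4.5 -10.5]
1.48 [493.   46.6  47.7] [ -1.9  -3.9 -10.8]
1.53 [491.6  43.8  38.6] [-1.4 -2.8 -9.2]
1.571 [490.6  41.8  31. ] [-1.  -2.  -7.6]
```

Request:
apply_moves:
  increments:
    - {"hand": 20,"xyz": [-4,-8.5,1],"spin": 0.0}
    - {"hand": 20,"xyz": [-4,-8.5,1],"spin": 0}
    - {"hand": 20,"xyz": [-6.8,-13.8,1.5],"spin": 0}

```text
time: 5.32
position: [579.5, 223.5, 171.9]
orientation: [[0.447, 0.894, -0.004], [0.894, -0.447, -0.006], [-0.007, -0.0, -1.0]]
force: [-0.3, -1.3, -4.3]
opening: 23.9
```

Request:
apply_moves:
  increments:
    - {"hand": 20,"xyz": [-6.5,-13.5,2],"spin": 0.0}
    - {"hand": 20,"xyz": [-6.8,-13.9,0],"spin": 0}
    - {"hand": 20,"xyz": [-6.8,-13.8,-1.5],"spin": 0}

```text
time: 5.57
position: [556.1, 178.4, 171.6]
orientation: [[0.447, 0.895, -0.007], [0.894, -0.447, -0.008], [-0.01, -0.003, -1.0]]
force: [-0.1, -0.6, -5.0]
opening: 23.7
```

```bash
python3 - <<'E'
from h import *
im,D=env.snapshot("scene")
cv2.imwrite("pics/s2.png",cv2.resize(im[120:290,240:400],None,fx=3,fy=3))
E
```

```text
(no output)
```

View pics/s2.png

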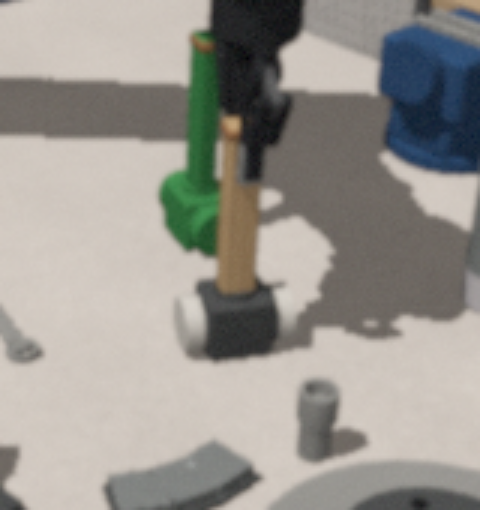

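Request:
apply_moves:
  increments:
    - {"hand": 20,"xyz": [0,0,-2],"spin": 0.0}
    - {"hand": 20,"xyz": [0,0,-1],"spin": 0}

```text
time: 5.78
position: [554.0, 174.1, 170.0]
orientation: [[0.45, 0.893, -0.008], [0.893, -0.45, -0.008], [-0.011, -0.003, -1.0]]
force: [-1.9, 2.7, 6.4]
opening: 23.8
```

Request:
apply_moves:
  increments:
    - {"hand": 20,"xyz": [-4,-8.5,0],"spin": 0.0}
    - {"hand": 20,"xyz": [-4,-8.5,0.5],"spin": 0}

```text
time: 5.95
position: [545.6, 156.6, 170.6]
orientation: [[0.449, 0.893, -0.007], [0.893, -0.449, -0.008], [-0.01, -0.003, -1.0]]
force: [-0.3, 0.2, -5.6]
opening: 23.7
```

```bash
cat > sc.py <<'E'
from h import *
import sys
im,D=env.snapshot("scene"); C=cam("scene"); P=cloud(D,C)
s=env.state(); print(s["position"].round(1),s["force"].round(1))
# white faces / dark block heights: fit axis of wood handle
hsv=cv2.cvtColor(im,cv2.COLOR_BGR2HSV); t=s["position"]
w=(hsv[...,0]>8)&(hsv[...,0]<22)&(hsv[...,1]>90)&(np.hypot(P[...,0]-t[0],P[...,1]-t[1])<330)&(P[...,2]>30)
q=P[w]; 
q=q[np.all(np.abs(q-np.median(q,0))<130,axis=1)]; c=q.mean(0); v=np.linalg.svd(q-c)[2][0]; v*=np.sign(v@[-.44,-.9,.5]); print("handle",len(q),c.round(),v.round(3),"elev deg",np.degrees(np.arcsin(v[2])).round(1),"zmin/max",q[:,2].min().round(),q[:,2].max().round())
E
python3 sc.py
```

```text
[544.8 155.3 170.6] [-1.8 -3.4 -4.9]
handle 517 [550. 145. 136.] [-0.065 -0.054  0.996] elev deg 85.2 zmin/max 64.0 237.0
```

Request:
apply_moves:
  increments:
    - {"hand": 20,"xyz": [0,0,-3],"spin": 0.0}
    - {"hand": 20,"xyz": [-4,-8.5,-1],"spin": 0}

```text
time: 6.17
position: [542.5, 147.6, 170.5]
orientation: [[0.451, 0.893, -0.001], [0.892, -0.451, -0.005], [-0.005, 0.001, -1.0]]
force: [-3.4, 6.3, 14.2]
opening: 23.3
```

```bash
python3 sc.py
```

```text
[541.6 146.2 170.6] [-2.9  5.  14.4]
handle 483 [548. 139. 134.] [-0.072 -0.09   0.993] elev deg 83.4 zmin/max 63.0 238.0
```

Request:
apply_moves:
  increments:
    - {"hand": 20,"xyz": [-4,-8.5,0],"spin": 0.0}
    - {"hand": 20,"xyz": [-4,-8.5,0],"spin": 0}

```text
time: 6.38
position: [533.8, 129.5, 171.5]
orientation: [[0.451, 0.893, 0.001], [0.893, -0.451, -0.004], [-0.003, 0.003, -1.0]]
force: [-0.5, 0.4, -5.0]
opening: 23.7
```

```bash
python3 sc.py
```

```text
[533.  128.2 171.3] [-1.1 -2.  -5. ]
handle 476 [542. 122. 134.] [-0.088 -0.109  0.99 ] elev deg 81.9 zmin/max 64.0 232.0
```

Request:
apply_moves:
  increments:
    - {"hand": 20,"xyz": [0,0,6],"spin": 0.0}
    - {"hand": 20,"xyz": [10,20,0],"spin": 0}
    - {"hand": 20,"xyz": [15,30,0],"spin": 0}
    - {"hand": 20,"xyz": [15,30,0],"spin": 0}
    - {"hand": 20,"xyz": [10,20,0],"spin": 0}

```text
time: 6.85
position: [582.4, 226.4, 177.6]
orientation: [[0.458, 0.889, -0.006], [0.889, -0.458, -0.007], [-0.009, -0.002, -1.0]]
force: [0.5, -0.1, -5.4]
opening: 23.6
```

Request:
apply_moves:
  increments:
    - {"hand": 20,"xyz": [5,10,0],"spin": 0.0}
    - {"hand": 20,"xyz": [0,0,0],"spin": 0}

```text
time: 7.02
position: [589.2, 240.9, 176.9]
orientation: [[0.456, 0.89, -0.005], [0.89, -0.456, -0.006], [-0.008, -0.002, -1.0]]
force: [-0.5, -0.5, -5.9]
opening: 23.6
```

```bash
cat >> sc.py <<'E'
if len(sys.argv)>1:
    u=proj(s["position"]-[0,0,60],C)[0].astype(int); x0=max(u[0]-80,0);y0=max(u[1]-75,0); cv2.imwrite("pics/"+sys.argv[1],cv2.resize(im[y0:y0+150,x0:x0+160],None,fx=4,fy=4))
E
python3 sc.py s3.png
```

```text
[588.6 240.  176.7] [-0.4  1.5 -6.7]
handle 497 [593. 230. 144.] [-0.07  -0.054  0.996] elev deg 84.9 zmin/max 70.0 242.0
```

View pics/s3.png

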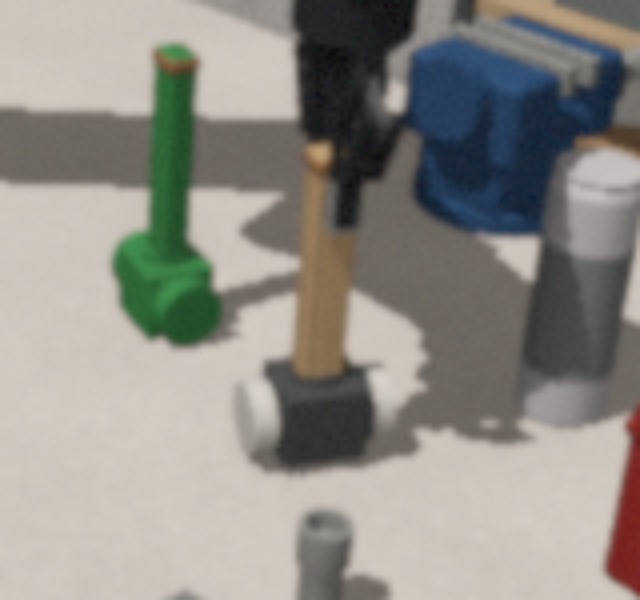

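Request:
apply_moves:
  increments:
    - {"hand": 20,"xyz": [0,0,-6],"spin": 0.0}
    - {"hand": 20,"xyz": [0,0,-3.5],"spin": 0}
    - {"hand": 20,"xyz": [-3,-6,-3.5],"spin": 0}
    - {"hand": 20,"xyz": [-4,-8.5,-3],"spin": 0}

```text
time: 7.4
position: [585.3, 228.2, 170.5]
orientation: [[0.458, 0.889, 0.012], [0.889, -0.458, 0.004], [0.009, 0.008, -1.0]]
force: [-5.8, 9.3, 21.3]
opening: 23.7
```

```bash
python3 sc.py
```

```text
[584.4 226.8 170.4] [-4.7  5.9 23.2]
handle 481 [591. 221. 137.] [-0.085 -0.114  0.99 ] elev deg 81.8 zmin/max 66.0 236.0
```

Request:
apply_moves:
  increments:
    - {"hand": 20,"xyz": [-5,-10,-2.5],"spin": 0.0}
    - {"hand": 20,"xyz": [-5,-10,-2.5],"spin": 0}
    - {"hand": 20,"xyz": [-5,-10,-2.5],"spin": 0}

```text
time: 7.7
position: [570.6, 198.7, 171.6]
orientation: [[0.462, 0.886, 0.024], [0.886, -0.463, 0.015], [0.024, 0.014, -1.0]]
force: [-3.5, 7.1, 16.4]
opening: 23.6
```

```bash
python3 sc.py
```

```text
[569.6 197.2 171.5] [-3.3  5.7 16.7]
handle 435 [582. 201. 140.] [-0.161 -0.253  0.954] elev deg 72.5 zmin/max 70.0 240.0
```

Request:
apply_moves:
  increments:
    - {"hand": 20,"xyz": [-6,-12,-2.5],"spin": 0.0}
    - {"hand": 20,"xyz": [-6,-12,-2.5],"spin": 0}
    - {"hand": 20,"xyz": [-6,-12,-3],"spin": 0}

```text
time: 8.0
position: [550.1, 160.8, 167.6]
orientation: [[0.466, 0.885, 0.027], [0.884, -0.466, 0.021], [0.031, 0.015, -0.999]]
force: [0.5, 3.6, -1.3]
opening: 23.9
```

```bash
python3 sc.py
```

```text
[549.1 158.9 167.2] [1.1 0.3 4.5]
handle 433 [570. 175. 140.] [-0.255 -0.401  0.88 ] elev deg 61.6 zmin/max 71.0 227.0
```

Request:
apply_moves:
  increments:
    - {"hand": 20,"xyz": [-6.2,-12.5,-3.5],"spin": 0.0}
    - {"hand": 20,"xyz": [-6.2,-12.5,-4.5],"spin": 0}
    - {"hand": 20,"xyz": [-6,-12,-5.5],"spin": 0}

```text
time: 8.3
position: [531.2, 120.6, 155.7]
orientation: [[0.468, 0.883, 0.032], [0.883, -0.469, 0.021], [0.034, 0.019, -0.999]]
force: [0.6, 2.8, -1.2]
opening: 23.7
```

```bash
python3 sc.py
```

```text
[529.9 118.9 154.8] [ 1.1 -3.6  5.6]
handle 460 [558. 147. 134.] [-0.302 -0.537  0.788] elev deg 52.0 zmin/max 61.0 223.0
```

Request:
apply_moves:
  increments:
    - {"hand": 20,"xyz": [-5.5,-11.5,-7],"spin": 0.0}
    - {"hand": 20,"xyz": [-5.5,-11,-8],"spin": 0}
    - {"hand": 20,"xyz": [-5,-10.5,-9],"spin": 0}

```text
time: 8.6
position: [514.5, 84.9, 133.3]
orientation: [[0.469, 0.882, 0.035], [0.882, -0.47, 0.021], [0.035, 0.021, -0.999]]
force: [-3.1, 1.2, 4.2]
opening: 24.1
```

```bash
python3 sc.py
```

```text
[513.   83.5 131.6] [-3.7 -3.6  6.8]
handle 496 [545. 120. 124.] [-0.362 -0.683  0.635] elev deg 39.4 zmin/max 54.0 201.0
```

Request:
apply_moves:
  increments:
    - {"hand": 20,"xyz": [-4.5,-9.3,-10],"spin": 0.0}
    - {"hand": 20,"xyz": [-4.3,-9,-11],"spin": 0}
    - {"hand": 20,"xyz": [-4,-8,-12],"spin": 0}

```text
time: 8.9
position: [500.0, 55.7, 100.9]
orientation: [[0.469, 0.882, 0.034], [0.882, -0.47, 0.019], [0.032, 0.021, -0.999]]
force: [-5.1, -3.4, 5.6]
opening: 23.7
```

```bash
python3 sc.py
```

```text
[498.4  54.7  98.8] [-5.6 -6.3  5.6]
handle 516 [532.  95. 106.] [-0.42  -0.798  0.432] elev deg 25.6 zmin/max 61.0 155.0
```

Request:
apply_moves:
  increments:
    - {"hand": 20,"xyz": [-3.5,-7,-13],"spin": 0.0}
    - {"hand": 20,"xyz": [-2.8,-5.6,-12],"spin": 0}
    - {"hand": 20,"xyz": [-2,-4.5,-11],"spin": 0}

```text
time: 9.2
position: [489.5, 35.7, 63.9]
orientation: [[0.469, 0.882, 0.03], [0.882, -0.47, 0.017], [0.029, 0.019, -0.999]]
force: [-3.0, -2.7, 2.7]
opening: 23.6
```

```bash
python3 sc.py
```

```text
[488.6  35.2  62.2] [-3.4 -4.4  1.7]
handle 561 [523.  77.  83.] [-0.444 -0.868  0.223] elev deg 12.9 zmin/max 51.0 121.0
```

Request:
apply_moves:
  increments:
    - {"hand": 20,"xyz": [-1.2,-2.6,-9],"spin": 0.0}
    - {"hand": 20,"xyz": [-1,-2,-8],"spin": 0}
    - {"hand": 20,"xyz": [-0.7,-1.4,-6],"spin": 0}

```text
time: 9.5
position: [485.1, 27.5, 39.2]
orientation: [[0.471, 0.882, 0.026], [0.882, -0.471, 0.015], [0.026, 0.016, -1.0]]
force: [-2.6, -2.4, 1.3]
opening: 23.9
```

```bash
python3 sc.py
```

```text
[484.8  27.4  38.4] [-3.1 -3.8  1.5]
handle 570 [518.  69.  66.] [-0.452 -0.888  0.088] elev deg 5.1 zmin/max 43.0 112.0
```

Request:
apply_moves:
  increments:
    - {"hand": 20,"xyz": [-0.3,-0.6,-4],"spin": 0.0}
    - {"hand": 20,"xyz": [0,0,-4],"spin": 0}
    - {"hand": 20,"xyz": [0,0,-2],"spin": 0}

```text
time: 9.8
position: [484.6, 26.0, 28.6]
orientation: [[0.471, 0.882, 0.024], [0.882, -0.472, 0.015], [0.025, 0.014, -1.0]]
force: [-3.2, -4.5, 3.5]
opening: 23.6
```

```bash
python3 sc.py
```

```text
[484.5  26.   28.4] [-2.8 -3.7  1.6]
handle 569 [517.  67.  59.] [-0.455 -0.89   0.026] elev deg 1.5 zmin/max 40.0 96.0
```

Request:
apply_moves:
  increments:
    - {"hand": 20,"xyz": [0,0,-2.5],"spin": 0.0}
    - {"hand": 20,"xyz": [0,0,-1],"spin": 0}

```text
time: 10.02
position: [484.7, 25.7, 25.3]
orientation: [[0.471, 0.882, 0.024], [0.882, -0.472, 0.014], [0.024, 0.014, -1.0]]
force: [-2.8, -5.1, 3.7]
opening: 23.6
```

```bash
python3 sc.py s4.png
```

```text
[484.7  25.7  25.3] [-3.1 -4.5  3.5]
handle 568 [517.  67.  56.] [-0.456 -0.89  -0.002] elev deg -0.1 zmin/max 36.0 91.0
```

View pics/s4.png

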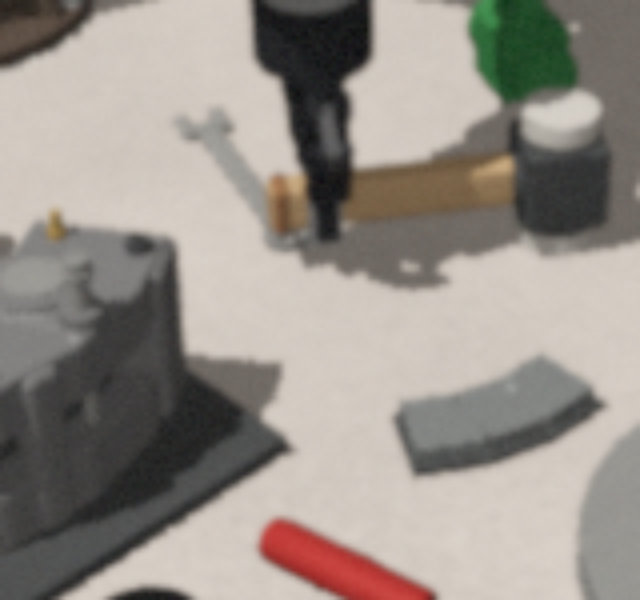

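Request:
apply_moves:
  increments:
    - {"hand": 30,"xyz": [0,0,0],"spin": 0.0}
    - {"hand": 45,"xyz": [0,0,0],"spin": 0}
    - {"hand": 55,"xyz": [0,0,0],"spin": 0}
    - {"hand": 60,"xyz": [0,0,5],"spin": 0}

```text
time: 10.4
position: [486.2, 25.9, 30.6]
orientation: [[0.472, 0.881, 0.026], [0.881, -0.472, 0.014], [0.025, 0.017, -1.0]]
force: [-0.2, 0.2, -0.1]
opening: 60.0
```

Request:
apply_moves:
  increments:
    - {"hand": 60,"xyz": [0,0,35],"spin": 0.0}
    - {"hand": 60,"xyz": [0,0,40],"spin": 0}
    - {"hand": 60,"xyz": [0,0,40],"spin": 0}
    - {"hand": 60,"xyz": [0,0,30],"spin": 0}
    - {"hand": 60,"xyz": [0,0,0],"spin": 0}

```text
time: 10.82
position: [485.2, 26.4, 182.5]
orientation: [[0.472, 0.881, 0.024], [0.881, -0.473, 0.014], [0.024, 0.014, -1.0]]
force: [0.6, -0.2, 0.7]
opening: 59.8
```

```bash
cat > mal2.py <<'E'
from h import *
st=env.state(); print(st["position"].round(1),st["orientation"].round(3).tolist(),st["force"].round(1))
im,D=env.snapshot("wrist"); cv2.imwrite("pics/w5.png",im); P=cloud(D,cam("wrist",st))
im2,D2=env.snapshot("top"); P2=cloud(D2,cam("top"))
for n,im,P in(("wrist",im,P),("top",im2,P2)):
    hsv=cv2.cvtColor(im,cv2.COLOR_BGR2HSV)
    w=(hsv[...,0]>6)&(hsv[...,0]<24)&(hsv[...,1]>80)&(P[...,2]>52)&(P[...,2]<85)&(abs(P[...,0]-530)<110)&(abs(P[...,1]-90)<130)
    q=P[w]; print(n,"handle",len(q),np.median(q,0).round(1),cv2.minAreaRect(q[:,:2].astype(np.float32)),"z pct",np.percentile(q[:,2],[10,50,90]).round(1))
    w=(P[...,2]>88)&(P[...,2]<112)&(abs(P[...,0]-558)<80)&(abs(P[...,1]-165)<80); q=P[w]; 
    if len(q)>5: print("head",len(q),np.median(q,0).round(1),cv2.minEnclosingCircle(q[:,:2].astype(np.float32)))
E
python3 mal2.py
```

```text
[485.2  26.4 182.5] [[0.472, 0.881, 0.024], [0.881, -0.473, 0.014], [0.024, 0.014, -1.0]] [ 0.6 -0.2  0.7]
wrist handle 7482 [510.4  75.8  66.6] ((507.6866760253906, 69.84899139404297), (165.08026123046875, 36.51499557495117), 66.5525894165039) z pct [65.1 66.6 67.7]
head 265 [546.5 143.6  95.6] ((547.8609619140625, 146.45677185058594), 13.071109771728516)
top handle 99 [531.4 117.3  64.5] ((522.0298461914062, 101.40313720703125), (76.78736114501953, 22.559282302856445), 60.93626403808594) z pct [60.9 64.5 67.7]
head 239 [554.8 165.7  98.7] ((555.4393920898438, 165.33746337890625), 25.931005477905273)
```

Request:
apply_moves:
  increments:
    - {"hand": 60,"xyz": [18.5,36,-20],"spin": 0.015}
    - {"hand": 60,"xyz": [18.5,36,-20],"spin": 0.015}
    - {"hand": 60,"xyz": [0,0,-3],"spin": 0}
    - {"hand": 60,"xyz": [0,0,0],"spin": 0}

```text
time: 11.25
position: [519.1, 97.2, 131.8]
orientation: [[0.448, 0.894, 0.015], [0.894, -0.448, 0.015], [0.02, 0.007, -1.0]]
force: [0.2, -0.0, -0.6]
opening: 60.2
```

```bash
python3 mal2.py
```

```text
[519.1  97.2 131.8] [[0.448, 0.894, 0.015], [0.894, -0.448, 0.015], [0.02, 0.007, -1.0]] [ 0.2 -0.  -0.6]
wrist handle 8118 [511.6  77.8  66.7] ((505.8651428222656, 67.30020904541016), (156.5297393798828, 24.498336791992188), 62.378536224365234) z pct [65.2 66.7 67.6]
head 10250 [558.9 166.9 100.9] ((558.5999145507812, 165.7519989013672), 26.008272171020508)
top handle 45 [471.8   3.7  65.5] ((473.8531188964844, 2.7770776748657227), (27.92679214477539, 16.766237258911133), 8.626307487487793) z pct [60.3 65.5 68.3]
```

Request:
apply_moves:
  increments:
    - {"hand": 60,"xyz": [4.5,3,-20],"spin": -0.02}
    - {"hand": 60,"xyz": [0,0,-25],"spin": 0}
    - {"hand": 60,"xyz": [0,0,0],"spin": 0}

```text
time: 11.6
position: [523.3, 97.4, 87.5]
orientation: [[0.469, 0.883, 0.018], [0.883, -0.47, 0.014], [0.021, 0.009, -1.0]]
force: [-1.8, 0.2, -1.0]
opening: 60.0
```

Request:
apply_moves:
  increments:
    - {"hand": 60,"xyz": [0,2,-25],"spin": 0}
    - {"hand": 60,"xyz": [0,1,-22],"spin": 0}
    - {"hand": 60,"xyz": [0,0,-8],"spin": 0}
    - {"hand": 60,"xyz": [0,0,0],"spin": 0}

```text
time: 11.93
position: [523.6, 97.6, 34.2]
orientation: [[0.473, 0.881, 0.02], [0.881, -0.473, 0.014], [0.022, 0.011, -1.0]]
force: [-0.2, 0.2, -0.1]
opening: 60.0
```

Request:
apply_moves:
  increments:
    - {"hand": 40,"xyz": [0,0,-5],"spin": 0}
    - {"hand": 28,"xyz": [0,0,0],"spin": 0}
    - {"hand": 20,"xyz": [0,0,0],"spin": 0}
    - {"hand": 20,"xyz": [0,0,0],"spin": 0}
    - {"hand": 20,"xyz": [0,0,0],"spin": 0}
  squeeze: 40

```text
time: 12.35
position: [524.3, 96.6, 33.0]
orientation: [[0.473, 0.881, 0.022], [0.881, -0.474, 0.014], [0.023, 0.013, -1.0]]
force: [-1.1, 1.0, -5.6]
opening: 23.6
```

Request:
apply_moves:
  increments:
    - {"hand": 15,"xyz": [0,0,0],"spin": 0}
    - {"hand": 15,"xyz": [0,0,0],"spin": 0}
  squeeze: 120

```text
time: 12.52
position: [524.2, 96.6, 33.4]
orientation: [[0.473, 0.881, 0.022], [0.881, -0.473, 0.014], [0.023, 0.013, -1.0]]
force: [0.9, 0.2, -5.9]
opening: 22.3
```

Request:
apply_moves:
  increments:
    - {"hand": 15,"xyz": [0,0,10],"spin": 0}
    - {"hand": 15,"xyz": [0,0,25],"spin": 0}
    - {"hand": 15,"xyz": [0,0,35],"spin": 0}
    - {"hand": 15,"xyz": [0,0,35],"spin": 0}
    - {"hand": 15,"xyz": [0,0,35],"spin": 0}

```text
time: 12.93
position: [519.0, 96.1, 173.3]
orientation: [[0.473, 0.881, 0.005], [0.881, -0.473, 0.013], [0.014, -0.001, -1.0]]
force: [0.3, 1.1, -6.1]
opening: 22.9
```

Request:
apply_moves:
  increments:
    - {"hand": 15,"xyz": [0,0,35],"spin": 0}
    - {"hand": 15,"xyz": [0,0,35],"spin": 0}
    - {"hand": 15,"xyz": [0,0,25],"spin": 0}
    - {"hand": 15,"xyz": [0,0,10],"spin": 0}
    - {"hand": 15,"xyz": [0,0,0],"spin": 0}

```text
time: 13.35
position: [517.2, 96.0, 294.6]
orientation: [[0.472, 0.881, 0.016], [0.881, -0.473, 0.012], [0.018, 0.009, -1.0]]
force: [-0.2, -0.1, -6.5]
opening: 22.5
```

```bash
cat > mal3.py <<'E'
from h import *
st=env.state(); p=st["position"]; R=st["orientation"]; print(p.round(1),R.round(3).tolist(),st["force"].round(1),st["joint_positions"].round(2))
im,D=env.snapshot("wrist"); P=cloud(D,cam("wrist",st)); L=(P-p)@R   # tool frame, z down
w=(L[...,2]>-85)&(L[...,2]<-45)&(abs(L[...,0]-75)<32)&(abs(L[...,1])<32); q=L[w]
if len(q)>50:
    A=np.c_[q[:,:2],np.ones(len(q))]; 
    for _ in range(3):
        c=np.linalg.lstsq(A,q[:,2],rcond=None)[0]; k=abs(A@c-q[:,2])<2; A,q=A[k],q[k]
    print("top face",len(q),"tool slopes",c[:2].round(3),"z at centre",(c@[75,0,1]).round(1),cv2.minEnclosingCircle(q[:,:2].astype(np.float32)))
    n=R@np.r_[-c[:2],1]; W=p+q@R.T; Aw=np.c_[W[:,:2],np.ones(len(W))]; cw=np.linalg.lstsq(Aw,W[:,2],rcond=None)[0]; ctr=np.array(cv2.minEnclosingCircle(W[:,:2].astype(np.float32))[0]); print("world slopes",cw[:2].round(3),"ctr",ctr.round(1),"ztop",(cw@np.r_[ctr,1]).round(1))
E
python3 mal3.py; python3 sc.py
```

```text
[517.2  96.  294.6] [[0.472, 0.881, 0.016], [0.881, -0.473, 0.012], [0.018, 0.009, -1.0]] [-0.2 -0.1 -6.5] [0.05 0.28 1.72 0.01 1.12 0.54]
top face 47620 tool slopes [0.032 0.005] z at centre -66.5 ((78.84644317626953, -0.9245390295982361), 25.83211898803711)
world slopes [-0.003 -0.014] ctr [552.6 165.2] ztop 362.4
[516.7  96.  291.9] [ 0.  -0.2 -5.6]
handle 678 [506.  50. 317.] [-0.464 -0.886  0.013] elev deg 0.7 zmin/max 300.0 331.0
```

Request:
apply_moves:
  increments:
    - {"hand": 15,"xyz": [0,-15,0],"spin": -0.05}
    - {"hand": 15,"xyz": [-2,-30,0],"spin": -0.1}
    - {"hand": 15,"xyz": [-2,-30,0],"spin": -0.1}
    - {"hand": 15,"xyz": [-2,-30,0],"spin": -0.1}
    - {"hand": 15,"xyz": [-2,-30,0],"spin": -0.1}

```text
time: 13.87
position: [504.5, -38.6, 284.2]
orientation: [[0.813, 0.582, 0.004], [0.582, -0.813, 0.01], [0.009, -0.006, -1.0]]
force: [0.9, -0.1, -4.6]
opening: 22.6
```

Request:
apply_moves:
  increments:
    - {"hand": 15,"xyz": [-2,-30,0],"spin": -0.1}
    - {"hand": 15,"xyz": [-2,-30,0],"spin": -0.1}
    - {"hand": 15,"xyz": [-2,-30,0],"spin": -0.1}
    - {"hand": 15,"xyz": [-2,-30,0],"spin": -0.1}
    - {"hand": 15,"xyz": [-2,-20,0],"spin": -0.07}

```text
time: 14.28
position: [489.3, -185.3, 275.1]
orientation: [[0.992, 0.124, -0.007], [0.124, -0.992, 0.016], [-0.005, -0.017, -1.0]]
force: [0.8, -0.3, -5.8]
opening: 22.5
```

Request:
apply_moves:
  increments:
    - {"hand": 15,"xyz": [0,-8,0],"spin": -0.03}
    - {"hand": 15,"xyz": [0,0,0],"spin": 0}
    - {"hand": 15,"xyz": [0,0,0],"spin": 0}

```text
time: 14.53
position: [487.0, -196.8, 270.0]
orientation: [[0.996, 0.084, -0.014], [0.084, -0.996, 0.02], [-0.013, -0.021, -1.0]]
force: [0.5, 0.5, -5.7]
opening: 22.6
```

```bash
python3 mal3.py
```

```text
[ 487.  -196.8  270. ] [[0.996, 0.084, -0.014], [0.084, -0.996, 0.02], [-0.013, -0.021, -1.0]] [ 0.5  0.5 -5.7] [-0.52  0.32  1.74  0.01  1.11  0.97]
top face 47681 tool slopes [0.032 0.005] z at centre -66.4 ((78.20414733886719, -1.3996869325637817), 25.86357307434082)
world slopes [-0.046  0.023] ctr [ 565.8 -190.1] ztop 335.4
```

Request:
apply_moves:
  increments:
    - {"hand": 15,"xyz": [10,-7,-15],"spin": 0}
    - {"hand": 15,"xyz": [9,-7,-15],"spin": 0}
    - {"hand": 15,"xyz": [0,0,0],"spin": 0}

```text
time: 14.83
position: [506.8, -207.3, 238.8]
orientation: [[0.996, 0.092, -0.015], [0.092, -0.995, 0.021], [-0.013, -0.022, -1.0]]
force: [-0.4, 1.2, -5.7]
opening: 22.4
```

```bash
cat >> mal3.py <<'E'
n=np.r_[-cw[:2],1]; n/=np.linalg.norm(n); b=np.r_[ctr,cw@np.r_[ctr,1]]-100*n; print("face bottom",b.round(1),"to L",(np.array([579.8,-201.8])-b[:2]).round(1),"to R",(np.array([588,-282.2])-b[:2]).round(1))
E
python3 mal3.py
```

```text
[ 506.8 -207.3  238.8] [[0.996, 0.092, -0.015], [0.092, -0.995, 0.021], [-0.013, -0.022, -1.0]] [-0.4  1.2 -5.7] [-0.51  0.38  1.73  0.01  1.06  0.96]
top face 47805 tool slopes [0.032 0.005] z at centre -66.4 ((78.14771270751953, -1.431347370147705), 25.850648880004883)
world slopes [-0.047  0.023] ctr [ 585.4 -200. ] ztop 304.2
face bottom [ 580.7 -197.7  204.3] to L [-0.9 -4.1] to R [  7.3 -84.5]
```

Request:
apply_moves:
  increments:
    - {"hand": 15,"xyz": [-0.5,-3,-12],"spin": 0}
    - {"hand": 15,"xyz": [0,-1,-41],"spin": 0}
    - {"hand": 15,"xyz": [0,0,40],"spin": 0}
    - {"hand": 15,"xyz": [0,0,8],"spin": 0}
    - {"hand": 15,"xyz": [0,0,0],"spin": 0}

```text
time: 15.3
position: [507.0, -206.3, 225.0]
orientation: [[0.995, 0.101, -0.025], [0.102, -0.994, 0.027], [-0.022, -0.03, -0.999]]
force: [0.4, 0.2, -5.9]
opening: 22.2
```

```bash
cat > pz.py <<'E'
from h import *
# pin heights from scene camera, compare with first shot
C=cam("scene"); im,D=env.snapshot("scene"); P=cloud(D,C)
for n,x,y in(("L",579.8,-201.8),("R",588,-282.2)):
    m=(np.hypot(P[...,0]-x,P[...,1]-y)<8)&(P[...,2]>128)&(P[...,2]<170); q=P[m]
    print(n,len(q),np.percentile(q[:,2],[80,95,99]).round(1) if len(q) else "")
E
python3 pz.py; python3 mal3.py
```

```text
L 77 [153.2 154.  154.9]
R 72 [151.2 152.4 153.8]
[ 507.5 -206.5  226. ] [[0.995, 0.101, -0.022], [0.102, -0.994, 0.026], [-0.019, -0.028, -0.999]] [ 0.   0.3 -4.7] [-0.51  0.4   1.74  0.01  1.04  0.95]
top face 47688 tool slopes [0.031 0.005] z at centre -66.4 ((78.27670288085938, -1.415691614151001), 25.81586456298828)
world slopes [-0.053  0.028] ctr [ 586.6 -198.9] ztop 290.8
face bottom [ 581.3 -196.1  191. ] to L [-1.5 -5.7] to R [  6.7 -86.1]
```

Request:
apply_moves:
  increments:
    - {"hand": 15,"xyz": [-1,-6,-9],"spin": 0}
    - {"hand": 15,"xyz": [0,-2,-41],"spin": 0}
    - {"hand": 15,"xyz": [0,0,41],"spin": 0}
    - {"hand": 15,"xyz": [0,0,8],"spin": 0}
    - {"hand": 15,"xyz": [0,0,0],"spin": 0}

```text
time: 15.82
position: [506.7, -215.4, 212.7]
orientation: [[0.994, 0.103, -0.026], [0.104, -0.994, 0.028], [-0.023, -0.031, -0.999]]
force: [-1.2, -0.7, -6.5]
opening: 22.1
```

```bash
python3 pz.py; python3 mal3.py
```

```text
L 48 [144.4 144.7 144.9]
R 74 [151.9 153.7 154.3]
[ 507.2 -215.7  213.6] [[0.994, 0.103, -0.024], [0.104, -0.994, 0.027], [-0.021, -0.029, -0.999]] [-0.1 -0.4 -4.5] [-0.53  0.42  1.74  0.01  1.02  0.93]
top face 47902 tool slopes [0.032 0.001] z at centre -66.3 ((78.4271240234375, -0.7363411784172058), 25.81756019592285)
world slopes [-0.056  0.025] ctr [ 586.6 -208.6] ztop 278.1
face bottom [ 581.1 -206.1  178.3] to L [-1.3  4.3] to R [  6.9 -76.1]
```

Request:
apply_moves:
  increments:
    - {"hand": 15,"xyz": [-1,4,-5],"spin": 0}
    - {"hand": 15,"xyz": [0,1,-41],"spin": 0}
    - {"hand": 15,"xyz": [0,0,41],"spin": 0}
    - {"hand": 15,"xyz": [0,0,8],"spin": 0}
    - {"hand": 15,"xyz": [0,0,0],"spin": 0}

```text
time: 16.33
position: [505.7, -209.9, 203.9]
orientation: [[0.994, 0.103, -0.029], [0.104, -0.994, 0.03], [-0.026, -0.033, -0.999]]
force: [-1.4, 0.6, -6.0]
opening: 22.4
```

```bash
python3 pz.py; python3 mal3.py
```

```text
L 41 [136.8 137.9 138.3]
R 69 [152.2 153.2 153.7]
[ 506.2 -210.2  204.9] [[0.994, 0.103, -0.027], [0.103, -0.994, 0.029], [-0.024, -0.031, -0.999]] [-0.5 -1.6 -4. ] [-0.52  0.42  1.76  0.01  1.    0.94]
top face 45694 tool slopes [ 0.031 -0.001] z at centre -66.9 ((77.8823471069336, -0.8798353672027588), 25.95326805114746)
world slopes [-0.057  0.025] ctr [ 585.3 -203.1] ztop 269.8
face bottom [ 579.6 -200.6  170. ] to L [ 0.2 -1.2] to R [  8.4 -81.6]
```

Request:
apply_moves:
  increments:
    - {"hand": 15,"xyz": [0,-1,-1],"spin": 0}
    - {"hand": 15,"xyz": [0,0,-39],"spin": 0}
    - {"hand": 15,"xyz": [0,0,41],"spin": 0}
    - {"hand": 15,"xyz": [0,0,8],"spin": 0}
    - {"hand": 15,"xyz": [0,0,0],"spin": 0}

```text
time: 16.85
position: [506.4, -211.5, 202.5]
orientation: [[0.994, 0.103, -0.031], [0.103, -0.994, 0.031], [-0.027, -0.034, -0.999]]
force: [-0.3, -0.0, -6.9]
opening: 22.2
```

```bash
python3 pz.py; python3 mal3.py
```

```text
L 35 [137.3 137.8 138. ]
R 76 [151.3 152.6 152.8]
[ 506.9 -211.8  203.4] [[0.994, 0.103, -0.029], [0.103, -0.994, 0.03], [-0.025, -0.032, -0.999]] [-0.4  0.3 -4.2] [-0.52  0.43  1.76  0.01  1.    0.94]
top face 34985 tool slopes [ 0.009 -0.001] z at centre -70.1 ((75.86439514160156, -1.0556303262710571), 25.91863250732422)
world slopes [-0.038  0.027] ctr [ 584.2 -204.9] ztop 271.5
face bottom [ 580.4 -202.1  171.6] to L [-0.6  0.3] to R [  7.6 -80.1]
```

Request:
apply_moves:
  increments:
    - {"hand": 15,"xyz": [2.5,-26,12],"spin": 0}
    - {"hand": 15,"xyz": [2.5,-27,8],"spin": 0}
    - {"hand": 15,"xyz": [2.5,-27,3],"spin": 0}
    - {"hand": 15,"xyz": [0,0,0],"spin": 0}

```text
time: 17.28
position: [513.6, -292.6, 230.6]
orientation: [[0.994, 0.106, -0.023], [0.107, -0.994, 0.025], [-0.02, -0.028, -0.999]]
force: [-0.6, 1.1, -5.4]
opening: 22.7
```

```bash
python3 pz.py; python3 mal3.py
```

```text
L 38 [137.4 138.4 139.1]
R 71 [151.9 153.3 153.7]
[ 513.1 -290.7  230.4] [[0.994, 0.106, -0.024], [0.107, -0.994, 0.027], [-0.021, -0.029, -0.999]] [-0.7  0.7 -5.8] [-0.63  0.45  1.63  0.01  1.09  0.83]
top face 35056 tool slopes [ 0.01  -0.001] z at centre -70.1 ((75.93211364746094, -1.018638253211975), 25.817852020263672)
world slopes [-0.033  0.025] ctr [ 590.1 -283.4] ztop 298.8
face bottom [ 586.8 -280.9  198.9] to L [-7.  79.1] to R [ 1.2 -1.3]
```

Request:
apply_moves:
  increments:
    - {"hand": 15,"xyz": [0.5,-1,-16],"spin": 0}
    - {"hand": 15,"xyz": [0,0,-41],"spin": 0}
    - {"hand": 15,"xyz": [0,0,41],"spin": 0}
    - {"hand": 15,"xyz": [0,0,8],"spin": 0}
    - {"hand": 15,"xyz": [0,0,0],"spin": 0}

```text
time: 17.8
position: [512.9, -286.4, 210.5]
orientation: [[0.994, 0.108, -0.032], [0.109, -0.993, 0.034], [-0.028, -0.037, -0.999]]
force: [-0.4, -0.4, -6.7]
opening: 22.5
```

```bash
python3 pz.py; python3 mal3.py
```

```text
L 39 [137.5 138.2 138.3]
R 47 [142.6 143.5 143.9]
[ 513.4 -286.7  211.5] [[0.994, 0.109, -0.03], [0.109, -0.993, 0.032], [-0.026, -0.035, -0.999]] [ 0.2  0.2 -4.2] [-0.63  0.47  1.65  0.01  1.06  0.83]
top face 34939 tool slopes [ 0.009 -0.001] z at centre -70.1 ((75.75401306152344, -1.086599349975586), 25.939952850341797)
world slopes [-0.038  0.03 ] ctr [ 590.6 -279.5] ztop 279.5
face bottom [ 586.7 -276.5  179.6] to L [-6.9 74.7] to R [ 1.3 -5.7]
```

Request:
apply_moves:
  increments:
    - {"hand": 15,"xyz": [1,-6,-7],"spin": 0}
    - {"hand": 15,"xyz": [0,-1,-41],"spin": 0}
    - {"hand": 15,"xyz": [0,0,41],"spin": 0}
    - {"hand": 15,"xyz": [0,0,8],"spin": 0}
    - {"hand": 15,"xyz": [0,0,0],"spin": 0}

```text
time: 18.32
position: [514.8, -294.5, 199.7]
orientation: [[0.993, 0.109, -0.034], [0.111, -0.993, 0.035], [-0.03, -0.038, -0.999]]
force: [0.5, 0.2, -5.6]
opening: 22.4
```

```bash
python3 pz.py; python3 mal3.py
```

```text
L 42 [136.8 138.4 138.5]
R 41 [137.2 137.8 138.5]
[ 515.3 -294.9  200.7] [[0.993, 0.109, -0.032], [0.11, -0.993, 0.033], [-0.028, -0.036, -0.999]] [ 0.8 -0.9 -4.8] [-0.63  0.49  1.65  0.01  1.05  0.82]
top face 29359 tool slopes [-0.023 -0.001] z at centre -73.7 ((73.52880096435547, -0.8113702535629272), 25.872112274169922)
world slopes [-0.008  0.035] ctr [ 590.5 -288.3] ztop 272.2
face bottom [ 589.7 -284.8  172.3] to L [-9.9 83. ] to R [-1.7  2.6]
```

Request:
apply_moves:
  increments:
    - {"hand": 15,"xyz": [-1,2,0],"spin": 0}
    - {"hand": 15,"xyz": [0,0,-38],"spin": 0}
    - {"hand": 15,"xyz": [0,0,41],"spin": 0}
    - {"hand": 15,"xyz": [0,0,30],"spin": 0}
    - {"hand": 15,"xyz": [0,0,25],"spin": 0}

```text
time: 18.83
position: [512.0, -291.2, 241.9]
orientation: [[0.993, 0.109, -0.045], [0.111, -0.993, 0.043], [-0.04, -0.048, -0.998]]
force: [0.9, 0.6, -6.4]
opening: 22.7
```

```bash
python3 pz.py; python3 mal3.py
```

```text
L 39 [137.6 138.2 139.2]
R 41 [136.6 137.6 138. ]
[ 513.7 -292.2  248. ] [[0.993, 0.109, -0.038], [0.111, -0.993, 0.038], [-0.033, -0.042, -0.999]] [ 0.9 -1.2 -1.4] [-0.63  0.45  1.59  0.01  1.16  0.82]
top face 28759 tool slopes [-0.026 -0.003] z at centre -74.0 ((73.23898315429688, -0.6319692134857178), 25.948204040527344)
world slopes [-0.012  0.037] ctr [ 589.2 -286.2] ztop 319.5
face bottom [ 588.  -282.5  219.5] to L [-8.2 80.7] to R [-0.   0.3]
```

Request:
apply_moves:
  increments:
    - {"hand": 15,"xyz": [-2.7,27,-8],"spin": 0}
    - {"hand": 15,"xyz": [-2.7,27,-16],"spin": 0}
    - {"hand": 15,"xyz": [-2.7,26,-16],"spin": 0}
    - {"hand": 15,"xyz": [0,0,0],"spin": 0}

```text
time: 19.27
position: [503.5, -210.1, 204.6]
orientation: [[0.994, 0.106, -0.031], [0.107, -0.994, 0.033], [-0.027, -0.036, -0.999]]
force: [0.1, -0.4, -6.0]
opening: 22.6
```

```bash
python3 mal3.py
```

```text
[ 503.5 -210.1  204.6] [[0.994, 0.106, -0.031], [0.107, -0.994, 0.033], [-0.027, -0.036, -0.999]] [ 0.1 -0.4 -6. ] [-0.52  0.42  1.76  0.02  1.    0.93]
top face 28777 tool slopes [-0.026 -0.003] z at centre -74.0 ((73.3944320678711, -0.7228537797927856), 25.872228622436523)
world slopes [-0.005  0.032] ctr [ 578.6 -203.9] ztop 276.5
face bottom [ 578.1 -200.6  176.6] to L [ 1.7 -1.2] to R [  9.9 -81.6]
```

Request:
apply_moves:
  increments:
    - {"hand": 15,"xyz": [1,-1,-5],"spin": 0}
    - {"hand": 15,"xyz": [0,0,-39],"spin": 0}
    - {"hand": 15,"xyz": [0,0,41],"spin": 0}
    - {"hand": 15,"xyz": [0,0,35],"spin": 0}
    - {"hand": 15,"xyz": [0,0,30],"spin": 0}

```text
time: 19.73
position: [504.9, -215.2, 248.5]
orientation: [[0.993, 0.105, -0.047], [0.107, -0.993, 0.041], [-0.043, -0.046, -0.998]]
force: [-0.1, -0.3, -5.4]
opening: 22.5
```

```bash
python3 pz.py; python3 mal3.py; python3 pz.py
```

```text
L 38 [137.5 138.3 138.8]
R 40 [136.9 137.6 138.1]
[ 506.8 -216.4  255. ] [[0.994, 0.105, -0.038], [0.106, -0.994, 0.036], [-0.034, -0.04, -0.999]] [ 2.2 -1.6 -0. ] [-0.53  0.38  1.68  0.01  1.13  0.93]
top face 24359 tool slopes [-0.053 -0.001] z at centre -77.0 ((71.34603118896484, -0.9121903777122498), 25.88323974609375)
world slopes [0.015 0.04 ] ctr [ 580.6 -210.6] ztop 329.3
face bottom [ 582.1 -206.5  229.4] to L [-2.3  4.7] to R [  5.9 -75.7]
L 40 [137.3 138.5 139.5]
R 38 [137.  138.4 138.6]
```

Request:
apply_moves:
  increments:
    - {"hand": 15,"xyz": [-1,18,3],"spin": 0}
    - {"hand": 15,"xyz": [-1,36,3],"spin": 0}
    - {"hand": 15,"xyz": [-1,38,1],"spin": 0}
    - {"hand": 15,"xyz": [-1,38,0],"spin": 0}
    - {"hand": 15,"xyz": [-1,38,0],"spin": 0}

```text
time: 20.3
position: [498.2, -50.0, 250.2]
orientation: [[0.995, 0.093, -0.042], [0.094, -0.995, 0.036], [-0.039, -0.04, -0.998]]
force: [0.7, 0.4, -5.7]
opening: 22.4
```

Request:
apply_moves:
  increments:
    - {"hand": 15,"xyz": [-1,38,0],"spin": 0}
    - {"hand": 15,"xyz": [-1,38,0],"spin": 0}
    - {"hand": 15,"xyz": [-1,36,0],"spin": 0}
    - {"hand": 15,"xyz": [-1,30,0],"spin": 0}
    - {"hand": 15,"xyz": [-1,18,0],"spin": 0}

```text
time: 20.72
position: [488.5, 118.7, 242.4]
orientation: [[0.995, 0.091, -0.048], [0.093, -0.995, 0.038], [-0.045, -0.042, -0.998]]
force: [0.1, 0.3, -5.9]
opening: 22.5
```

Request:
apply_moves:
  increments:
    - {"hand": 15,"xyz": [0,0,-20],"spin": 0}
    - {"hand": 15,"xyz": [0,0,-35],"spin": 0}
    - {"hand": 15,"xyz": [0,0,-35],"spin": 0}
    - {"hand": 15,"xyz": [0,0,-30],"spin": 0}
    - {"hand": 15,"xyz": [0,0,0],"spin": 0}

```text
time: 21.13
position: [485.1, 122.8, 113.7]
orientation: [[0.994, 0.096, -0.047], [0.098, -0.994, 0.038], [-0.043, -0.042, -0.998]]
force: [-1.2, -0.7, -5.7]
opening: 22.4
```

```bash
python3 mal3.py
```

```text
[485.1 122.8 113.7] [[0.994, 0.096, -0.047], [0.098, -0.994, 0.038], [-0.043, -0.042, -0.998]] [-1.2 -0.7 -5.7] [0.09 0.49 1.96 0.06 0.73 1.52]
top face 24307 tool slopes [-0.053 -0.   ] z at centre -77.0 ((71.55966186523438, -0.8291953802108765), 25.74256134033203)
world slopes [0.007 0.043] ctr [559.7 127.7] ztop 187.4
face bottom [560.3 132.   87.5] to L [  19.5 -333.8] to R [  27.7 -414.2]
```

Request:
apply_moves:
  increments:
    - {"hand": 15,"xyz": [0,0,-30],"spin": 0}
    - {"hand": 15,"xyz": [0,0,-25],"spin": 0}
    - {"hand": 15,"xyz": [0,0,-15],"spin": 0}
    - {"hand": 15,"xyz": [0,0,-5],"spin": 0}
    - {"hand": 15,"xyz": [0,0,0],"spin": 0}

```text
time: 21.6
position: [490.0, 122.0, 43.9]
orientation: [[0.995, 0.094, -0.035], [0.095, -0.995, 0.039], [-0.031, -0.043, -0.999]]
force: [-0.3, 0.4, -5.0]
opening: 22.5
```

Request:
apply_moves:
  increments:
    - {"hand": 15,"xyz": [0,0,-3],"spin": 0}
    - {"hand": 15,"xyz": [0,0,-2],"spin": 0}

```text
time: 21.77
position: [491.6, 121.9, 41.3]
orientation: [[0.995, 0.094, -0.031], [0.095, -0.995, 0.04], [-0.027, -0.043, -0.999]]
force: [0.2, -0.2, -5.3]
opening: 22.6
```

Request:
apply_moves:
  increments:
    - {"hand": 15,"xyz": [0,0,-6],"spin": 0}
    - {"hand": 15,"xyz": [0,0,-4],"spin": 0}
    - {"hand": 15,"xyz": [0,0,-2],"spin": 0}

```text
time: 22.02
position: [493.2, 122.0, 31.1]
orientation: [[0.995, 0.094, -0.026], [0.095, -0.995, 0.04], [-0.022, -0.043, -0.999]]
force: [0.2, -0.4, -6.3]
opening: 22.4
```

```bash
python3 mal3.py
```

```text
[493.2 122.   31.1] [[0.995, 0.094, -0.026], [0.095, -0.995, 0.04], [-0.022, -0.043, -0.999]] [ 0.2 -0.4 -6.3] [0.09 0.64 2.01 0.09 0.52 1.49]
top face 24375 tool slopes [-0.053 -0.001] z at centre -76.9 ((71.6447982788086, -0.7572476267814636), 25.788612365722656)
world slopes [0.027 0.045] ctr [566.4 126.5] ztop 106.3
face bottom [569.1 131.    6.4] to L [  10.7 -332.8] to R [  18.9 -413.2]
```

Request:
apply_moves:
  increments:
    - {"hand": 15,"xyz": [0,0,-3],"spin": 0}
    - {"hand": 15,"xyz": [0,0,-2],"spin": 0}

```text
time: 22.23
position: [492.8, 122.1, 26.2]
orientation: [[0.995, 0.094, -0.026], [0.095, -0.995, 0.04], [-0.023, -0.043, -0.999]]
force: [-14.1, -1.7, 25.7]
opening: 22.2
```

Request:
apply_moves:
  increments:
    - {"hand": 15,"xyz": [0,0,-1.5],"spin": 0}

```text
time: 22.32
position: [492.5, 122.2, 25.9]
orientation: [[0.995, 0.094, -0.026], [0.095, -0.995, 0.041], [-0.022, -0.043, -0.999]]
force: [-12.2, -2.5, 33.7]
opening: 22.6
```

Request:
apply_moves:
  increments:
    - {"hand": 15,"xyz": [0,0,0.5],"spin": 0}
    - {"hand": 15,"xyz": [0,0,0],"spin": 0}
    - {"hand": 15,"xyz": [0,0,0],"spin": 0}
  squeeze: 20

```text
time: 22.57
position: [493.3, 122.2, 27.6]
orientation: [[0.995, 0.094, -0.022], [0.095, -0.995, 0.041], [-0.019, -0.043, -0.999]]
force: [-0.5, 0.3, -5.6]
opening: 22.4
```

Request:
apply_moves:
  increments:
    - {"hand": 27,"xyz": [0,0,0],"spin": 0}
    - {"hand": 35,"xyz": [0,0,0],"spin": 0}
    - {"hand": 50,"xyz": [0,0,0],"spin": 0}
    - {"hand": 60,"xyz": [0,0,0],"spin": 0}
    - {"hand": 60,"xyz": [0,0,4],"spin": 0}

```text
time: 22.98
position: [494.5, 122.4, 31.5]
orientation: [[0.995, 0.094, -0.02], [0.095, -0.995, 0.041], [-0.016, -0.043, -0.999]]
force: [-0.4, 1.2, -0.2]
opening: 59.9
```

Request:
apply_moves:
  increments:
    - {"hand": 60,"xyz": [0,0,20],"spin": 0}
    - {"hand": 60,"xyz": [0,0,35],"spin": 0}
    - {"hand": 60,"xyz": [0,0,40],"spin": 0}
    - {"hand": 60,"xyz": [0,0,40],"spin": 0}
    - {"hand": 60,"xyz": [0,0,40],"spin": 0}

```text
time: 23.4
position: [490.3, 121.6, 207.5]
orientation: [[0.995, 0.093, -0.034], [0.094, -0.995, 0.039], [-0.031, -0.042, -0.999]]
force: [0.3, -0.4, 0.4]
opening: 60.0
```

```bash
python3 pz.py; python3 sc.py; python3 - <<'E'
from h import *
im,D=env.snapshot("scene"); cv2.imwrite("pics/end.png",im)
E
```

```text
L 36 [137.5 138.3 138.5]
R 40 [136.9 137.8 137.9]
[492.9 122.  211.6] [-0.1  0.7 -0.6]
handle 350 [461. 107.  54.] [-0.993 -0.113  0.041] elev deg 2.4 zmin/max 36.0 70.0
```

View pics/end.png

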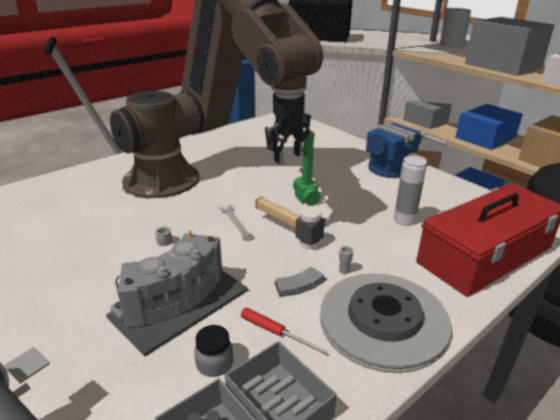

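Request:
apply_moves:
  increments:
    - {"hand": 60,"xyz": [4,-20,20],"spin": 0}
    - {"hand": 60,"xyz": [4,-40,15],"spin": 0}
    - {"hand": 60,"xyz": [4,-40,15],"spin": 0}
    - {"hand": 60,"xyz": [4,-40,15],"spin": 0}
    - {"hand": 60,"xyz": [4,-40,15],"spin": 0}

```text
time: 23.97
position: [507.4, -55.0, 284.6]
orientation: [[0.994, 0.103, -0.039], [0.105, -0.994, 0.041], [-0.034, -0.045, -0.998]]
force: [1.5, 0.0, 0.5]
opening: 60.3
```

Request:
apply_moves:
  increments:
    - {"hand": 60,"xyz": [4,-40,0],"spin": 0}
    - {"hand": 60,"xyz": [4,-40,0],"spin": 0}
    - {"hand": 60,"xyz": [4,-40,0],"spin": 0}
    - {"hand": 60,"xyz": [4,-40,0],"spin": 0}
    - {"hand": 60,"xyz": [0,-20,0],"spin": 0}

```text
time: 24.38
position: [521.8, -245.3, 282.3]
orientation: [[0.994, 0.102, -0.041], [0.103, -0.994, 0.043], [-0.037, -0.047, -0.998]]
force: [1.2, 0.1, 0.3]
opening: 60.1
```

Request:
apply_moves:
  increments:
    - {"hand": 60,"xyz": [0,0,0],"spin": 0}
    - {"hand": 60,"xyz": [0,0,0],"spin": 0}
    - {"hand": 60,"xyz": [0,0,0],"spin": 0}

```text
time: 24.63
position: [520.5, -249.4, 277.8]
orientation: [[0.994, 0.095, -0.047], [0.097, -0.994, 0.046], [-0.042, -0.051, -0.998]]
force: [-0.9, 0.7, 0.3]
opening: 60.1
```

```bash
python3 - <<'E'
from h import *
st=env.state(); print(st["position"].round(1),st["orientation"].round(3)[:,2])
im,D=env.snapshot("wrist"); C=cam("wrist",st); P=cloud(D,C)
us=[]
for n,x,y in(("L",579.8,-201.8),("R",588,-282.2)):
    r=np.hypot(P[...,0]-x,P[...,1]-y); 
    for a,b in((0,4),(4,6),(7,8.2),(9.5,11.5)):
        q=P[(r>=a)&(r<b)][:,2]; print(n,(a,b),len(q),np.nanpercentile(q,[20,50,80]).round(1) if len(q) else "")
    us.append(proj([x,y,136],C)[0])
u=np.mean(us,0).astype(int); print(us)
y0=max(u[1]-75,0);x0=max(u[0]-100,0); cv2.imwrite("pics/pe.png",cv2.resize(im[y0:y0+150,x0:x0+200],None,fx=4,fy=4))
b=P[(P[...,2]<5)&(P[...,2]>-8)]; print("bench z",np.median(b[:,2]))
E
```

```text
[ 520.5 -249.4  277.8] [-0.047  0.046 -0.998]
L (0, 4) 95 [136.1 136.7 137.1]
L (4, 6) 124 [136.1 136.6 137.3]
L (7, 8.2) 92 [129.1 129.9 130.4]
L (9.5, 11.5) 243 [126.3 126.9 127.5]
R (0, 4) 102 [136.3 136.9 137.5]
R (4, 6) 119 [136.1 136.8 137.3]
R (7, 8.2) 99 [129.2 129.9 130.5]
R (9.5, 11.5) 246 [126.2 126.8 127.4]
[array([238.46541479, 109.48890659]), array([349.36254584, 109.41514969])]
bench z 0.9962135243484909
```

View pics/pe.png

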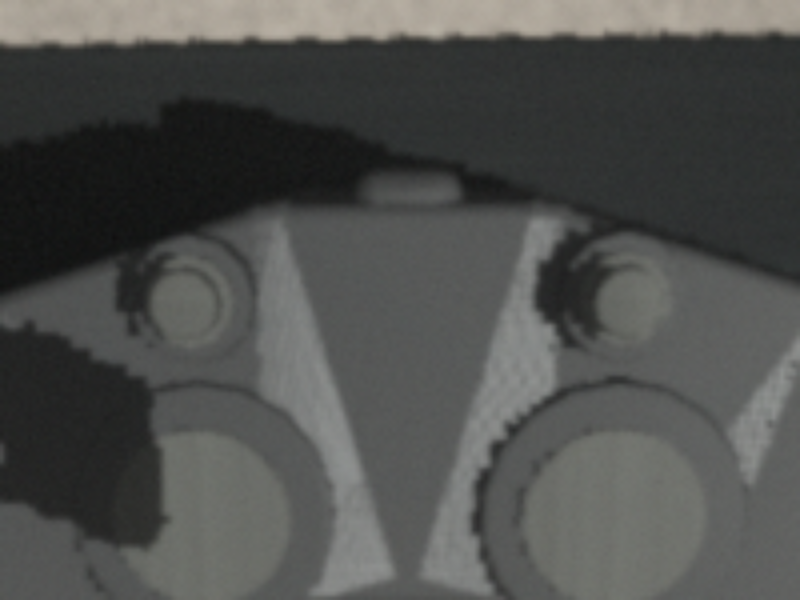

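Both pin heads are on their bosses. Pin top minus boss is 9.8 mm (left) and 10.1 mm (right), against the 10 mm expected. The flange stands about 3 mm above each boss.

```bash
python3 -c "
from h import *
print(env.state()['joint_vel'].round(3)); print(env.hand_in())"
```

```text
[ 0.013 -0.013  0.    -0.002  0.004 -0.002]
the job is handed in; nothing more can be done
None
```

Both pad pins are home and the mallet is back on the bench. I handed the job in at about 25 s on the robot's clock.

**What I did:** I laid the mallet over onto a round face by pivoting it in a light grip, and let go. I took it again about 75 mm up the handle and drove each pin down with brisk taps: five on the left, three on the right. The last ones, after each pin reached its stop, were only confirming taps. I then set the mallet down on a face at about (570, 130) mm, well clear of the caliper and plate.

**Last checks:**
- **Pins:** the wrist camera puts the pin tops 9.8 mm (left) and 10.1 mm (right) above their bosses, against 10 mm expected. The flanges stand about 3 mm above the bosses. That camera reads about 1 mm high on the bench, so the tops come out close to the 136 mm for home.
- **Disagreement:** the scene camera put both tops at about 138 mm, 2 mm above home. I trusted the closer wrist-camera readings relative to the bosses.
- **Mallet and other things:** the mallet lies steady on its face, and nothing else looks moved in the final picture.

**Less than ideal:**
- **Laying it over:** my first tries slid or carried the mallet upright instead of tipping it. I carried it back close to where it first stood and pressed harder to tip it.
- **Handle level:** the handle tilted up to about 3° from level while striking.
- **Setting down:** the mallet touched down with a peak of about 34 N before I eased off and opened the gripper.

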